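Tip the stoppers into the washing basket

TASK

Get these things ready for the glassware washer: tip the four white stoppers out of the small beaker into the wire basket, stand the emptied beaker upright on the free part of the pale plastic tray (set it down, do not drop it), and shut the basket's lid fully over the stoppers. Leave the other glassware in the tray as it stands.

Things in the scene. Friction and masses are not known exactly. Their poses are not given: they have to be found in the camera images.
- beaker_centre (a point): centre (half-way up, 34 mm over the base) of the small glass beaker that holds the stoppers: body 50 mm outside diameter, rim 54 mm with a small spout, 68 mm tall, inside about 45 mm wide and 64 mm deep; z of this point points from base to mouth; 50 to 85 g, loose, standing upright on the bench
- beaker_rim (a point): centre of that beaker's mouth, 34 mm above beaker_centre along the beaker's z axis
- stopper_0: one of four equal white PTFE stoppers, 30 mm long, plug 12 mm, round head 18 mm in diameter, 12 g; origin at its centre, z along it towards the head; starts inside the small beaker; slick: slides out once the beaker's wall slopes down to the mouth by some 10 to 15 degrees, so turn the beaker 110 degrees or more from upright
- stopper_1: one of four equal white PTFE stoppers, 30 mm long, plug 12 mm, round head 18 mm in diameter, 12 g; origin at its centre, z along it towards the head; starts inside the small beaker; slick: slides out once the beaker's wall slopes down to the mouth by some 10 to 15 degrees, so turn the beaker 110 degrees or more from upright
- stopper_2: one of four equal white PTFE stoppers, 30 mm long, plug 12 mm, round head 18 mm in diameter, 12 g; origin at its centre, z along it towards the head; starts inside the small beaker; slick: slides out once the beaker's wall slopes down to the mouth by some 10 to 15 degrees, so turn the beaker 110 degrees or more from upright
- stopper_3: one of four equal white PTFE stoppers, 30 mm long, plug 12 mm, round head 18 mm in diameter, 12 g; origin at its centre, z along it towards the head; starts inside the small beaker; slick: slides out once the beaker's wall slopes down to the mouth by some 10 to 15 degrees, so turn the beaker 110 degrees or more from upright
- basket_floor (a point): centre of the inner floor of the steel wire basket for small parts, 6.5 mm over the bench; the basket is 110 mm (x) by 130 mm (y) and 52 mm high outside, 107 by 127 mm and 45 mm deep inside, and stands firm on the bench (it does not move); its lid is hinged along its +x side
- basket_lid (a joint): lid angle in rad: 0 = shut, lying flat on the basket's rim, about 1.57 = standing straight up, 1.75 = fully open (stop); stiff hinge (about 0.09 Nm), so the lid stays where it is left and needs some 1 N at its free edge; starts open at 1.4 to 1.7
- lid_hinge (a point): middle of the lid's hinge line, 56 mm from the basket's centre on its +x side, 54 mm over the bench; the lid is a wire mesh panel 134 mm wide, 4 mm thick, reaching 114 mm from the hinge line, and a 14 mm finger tab beyond; this point turns with the lid: its -x points from hinge to free edge, its z out of the outer face (up when shut), its y along the hinge
- lid_edge (a point): middle of the lid's free edge, on its outer face, 114 mm from the hinge line
- tray_floor (a point): centre of the floor of the pale grey plastic tray for used glassware, 200 mm (x) by 220 mm (y), 20 mm high walls, 4 mm thick floor and walls; the point lies on the floor's upper side, 4 mm over the bench; the tray does not move; its +x half holds a large beaker and a flask, its -x half (the robot's side) is free
- big_beaker_centre (a point): centre, half-way up, of the larger glass beaker in the tray, 69 mm in diameter, 92 mm tall, loose, not to be disturbed
- flask_centre (a point): centre, half-way up, of the volumetric flask in the tray, bulb 48 mm, 149 mm tall, loose, not to be disturbed
Not all that is in view belongs to the job. What is shaped like the part that bears beaker_centre but green is not meant.

How it is judged:
On the way, in this order (a step that is already met when the one before it is completed fails the run):
1. the beaker is tipped over the basket (angle between beaker_centre's own z axis and vertical above 1.2 rad and horizontal distance between beaker_rim and basket_floor below 0.12 m), for 0.05 s.
2. all four stoppers are in the basket (x of stopper_0 in the frame of basket_floor between -0.056 and 0.056 m and y of stopper_0 in the frame of basket_floor between -0.066 and 0.066 m and z of stopper_0 in the frame of basket_floor between 0 and 0.044 m and x of stopper_1 in the frame of basket_floor between -0.056 and 0.056 m and y of stopper_1 in the frame of basket_floor between -0.066 and 0.066 m and z of stopper_1 in the frame of basket_floor between 0 and 0.044 m and x of stopper_2 in the frame of basket_floor between -0.056 and 0.056 m and y of stopper_2 in the frame of basket_floor between -0.066 and 0.066 m and z of stopper_2 in the frame of basket_floor between 0 and 0.044 m and x of stopper_3 in the frame of basket_floor between -0.056 and 0.056 m and y of stopper_3 in the frame of basket_floor between -0.066 and 0.066 m and z of stopper_3 in the frame of basket_floor between 0 and 0.044 m), for 0.2 s.
At the end, for the whole second after the job is handed in: All four stoppers lie inside the basket below its rim, the lid is shut to within 0.06 rad, and the small beaker stands upright (within 0.08 rad) and still on the floor of the pale tray (all of step 2 and angle between beaker_centre's own z axis and vertical below 0.08 rad and x of beaker_centre in the frame of tray_floor between -0.075 and 0.075 m and y of beaker_centre in the frame of tray_floor between -0.085 and 0.085 m and z of beaker_centre in the frame of tray_floor between 0.029 and 0.04 m and linear speed of beaker below 0.02 m/s and value of joint basket_lid below 0.06 rad); the robot touches nothing.
It fails at once if the small beaker is dropped, thrown or knocked: it moves faster than 0.5 m/s while no finger touches it (contact force between beaker and the fingers below 0.05 N and linear speed of beaker above 0.5 m/s).
It fails at once if the large beaker or the flask in the tray is shifted by more than 20 mm or tilted (distance of any of big_beaker_centre, flask_centre from where it was at the start of the episode above 0.02 m or angle between any of big_beaker_centre, flask_centre's own z axis and vertical above 0.3 rad).
It also fails if it takes over 66 s, if anything falls off the work surface, if the arm or the gripper's body presses on something with over 40 N, if the wrist force passes 120 N, or if a joint passes its speed limit or range.

ROBOT

A 6-joint arm with a two-finger parallel gripper is mounted at the origin on a cart in front of the work surface, level with it; the furniture and walls round the work are solid. World frame = base frame: x ahead of the robot, y to its left, z up, the work surface at z = 0. Lengths are in m, angles in rad, forces in N, time in s.
With the tool pointing down it reaches from about 0.25 to 0.725 m from the base axis. Payload 9.7 kg.
Tool frame: the origin (TCP) lies at the very end of the fingers, on their centre line; the grasp point (between the pads) lies 19 mm behind it; z points along the fingers, y is the direction in which the jaws open and shut (so a half turn about z gives the same grasp; the last joint's range is limited). The gripper opens to 85 mm and grips with 20 to 120 N. Pads are 22 mm wide; open, the fingers measure 114 mm over their backs; the gripper's body (76 mm by 85 mm) begins 54 mm behind the grasp point. The pads swing forward as they close: fully open they stand 13 mm farther back than shut.
Start: joints at [1.323, 0.087, 0.176, 1.66, 0, 1.571], TCP at [0.135, 0.533, 0.231] pointing down, gripper open.
Joint ranges: [-3.13, 3.13], [-0.85, 1.81], [-1.15, 1.24], [-2.2, 2.28], [-1.44, 1.52], [-3.14, 3.14]. Speed limits (rad/s): [2.22, 2.22, 2.57, 3.14, 3.14, 3.14].

INTERFACE

Orientations are given as a 3x3 rotation matrix whose columns are the frame's x, y, z axes.
In Python, from cell import robot, optics gives the robot as it stands.
- The arm moves only by the tool arm_command, never from a script. Its argument "plan" is a list of rows, each a list of 7 numbers: the shift along the tool's x, y, z scaled (see below), then the turn, a rotation vector about the tool's x, y, z scaled (see below), then the gripper command: -1 is fully open, 1 is shut, values between are in proportion. A call has 1 to 8 rows; each row shifts and turns the commanded pose from where the row before left it, along the tool's axes as they then stand; what a row does not reach is not made up. The controller multiplies each number of a shift by 20 mm and each number of a turn by 0.12 rad. A row lasts 1/10 s, in which the tool goes at most 50 mm and 8.59 degrees, less where a joint would pass 70% of its speed; a pose out of reach is approached as far as the arm can. A call with a number of a shift or a turn outside -1 to 1 is refused whole. A call with a gripper value outside its range is refused whole. The fingers move at their own pace and stop on an object; "force" is the grip in N (left out, the last holds). Time passes only in rows, so rows that do not move let the fingers close. It gives the time, the measured TCP pose, the force and the opening at its end, in the units of the state.
- robot.get_state(): the state, without advancing time (a new reading comes with each control period).
- optics.camera(name): name is "scene" or "top" or "wrist"; returns the picture (400x640x3 uint8, blue, green, red); there is no depth.
- optics.camera_params(name): a dict with "camera_matrix" (3x3 intrinsics, pixels), "rvec" (rotation vector, rad) and "tvec" (3), from world to camera coordinates, as OpenCV has them; the wrist camera has in their place "tool_from_camera" (4x4, takes a point from camera to tool coordinates, whose origin is the TCP and whose axes are the flange's). Camera axes: x right, y down, z forward; pixel columns grow to the right and rows downward; lengths in m; the calibration is good to about 2 mm. A picture is of the moment at which its call begins: read the wrist's pose just before it. camera_params takes no time and is no camera call.
- robot.job_done(): hands the job in, once; it reports no verdict.
The state is a dict: "t": time; "joint_pos": joint angles; "qd": joint speeds; "joint_torque": joint torques, N m; "tcp_pos": TCP position; "orientation": TCP orientation; "contact_force": force on the tool from outside, world axes, zero at the start; "ft_torque": the same for the moment, N m; "finger_gap": finger opening in m.
Only numpy, scipy, OpenCV 4.12 (cv2) and the standard library are available. Lean on these libraries where they do the work, as an engineer would, in place of code of your own. Each camera call takes 0.05 s, during which the arm holds its last target.

## Working session

There is one attempt and no reset: what is moved stays moved. The work goes in short steps, Python scripts to look and compute and a tool call to move; the robot and the scene stay as the last step left them, time stands still between calls to the robot, and variables do not carry over. Pictures are saved under pics/ and viewed, and the job is handed in when it is done.

Besides the shell and the picture viewer there is one more tool, called after "Request:" as name(argument=value, ...), one argument or row to a line, values as JSON. arm_command: Moves the arm, as the interface text tells. Shifts and turns lie within -1 to 1; 1 stands for 20 mm of shift or 0.12 rad of turn. Its arguments: {"type":"object","properties":{"plan":{"type":"array"},"force":{"type":"number"}},"required":["plan"]}

```bash
ls; mkdir -p pics
python3 - <<'E'
from cell import robot, optics
import cv2,json
print(robot.get_state())
for n in ("scene","top","wrist"):
    cv2.imwrite(f"pics/{n}0.png",optics.camera(n)); print(n,optics.camera_params(n))
E
```

```text
pics
{'t': 0.0, 'joint_pos': array([1.32299946e+00, 8.74375373e-02, 1.75113870e-01, 1.65980639e+00,
       1.65979686e-05, 1.57076118e+00]), 'qd': array([-0.00059727, -0.00071849, -0.00151301, -0.00010139,  0.00040254,
       -0.00050999]), 'joint_torque': array([ 1.41149361e-03, -5.20387387e+01,  4.64808011e+01,  1.60074164e-02,
        2.07743383e-04,  8.63203269e-06]), 'tcp_pos': array([0.13483418, 0.53296816, 0.23058507]), 'orientation': array([[-9.69463749e-01,  2.45234420e-01, -3.43213978e-04],
       [ 2.45234660e-01,  9.69462893e-01, -1.28892340e-03],
       [ 1.66448338e-05, -1.33373248e-03, -9.99999110e-01]]), 'contact_force': array([-0.03205545,  0.08136757, -0.24648456]), 'ft_torque': array([-0.01363733, -0.00534552,  0.02362765]), 'finger_gap': 0.08538001125507093}
scene {'camera_matrix': array([[431.46069142,   0.        , 315.7339528 ],
       [  0.        , 431.46069142, 199.75501881],
       [  0.        ,   0.        ,   1.        ]]), 'rvec': array([ 1.93868413, -0.55765497,  0.36164013]), 'tvec': array([-0.40123178,  0.19513982,  0.75713928])}
top {'camera_matrix': array([[480.85993875,   0.        , 319.95970615],
       [  0.        , 480.85993875, 197.23709632],
       [  0.        ,   0.        ,   1.        ]]), 'rvec': array([ 2.13394973, -2.16801844,  0.09089273]), 'tvec': array([0.04454859, 0.49518981, 1.08031718])}
wrist {'camera_matrix': array([[307.804031  ,   0.        , 320.43136359],
       [  0.        , 307.804031  , 196.74532966],
       [  0.        ,   0.        ,   1.        ]]), 'tool_from_camera': array([[ 1.28292909e-04, -9.48691499e-01, -3.16203137e-01,
         8.01228886e-02],
       [ 9.99999911e-01, -5.61606580e-06,  4.22579019e-04,
         2.40142824e-04],
       [-4.02672941e-04, -3.16203163e-01,  9.48691413e-01,
        -1.43933373e-01],
       [ 0.00000000e+00,  0.00000000e+00,  0.00000000e+00,
         1.00000000e+00]])}
```

View pics/scene0.png

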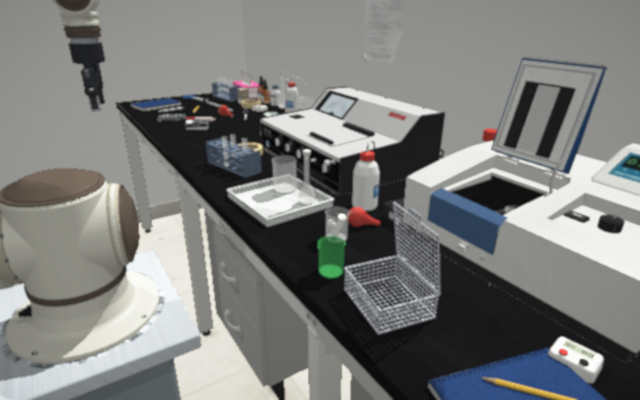

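View pics/top0.png

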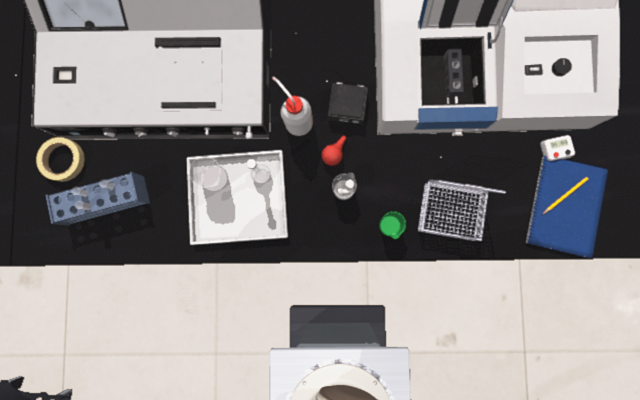

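View pics/wrist0.png

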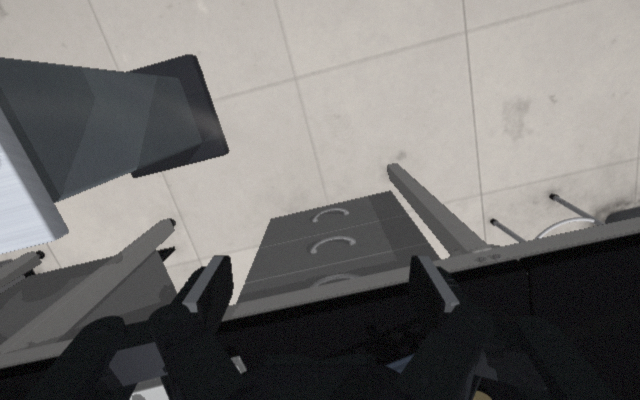

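The scene view shows the tray, the small beaker with stoppers, the green decoy and the basket with its lid up. In the top view the beaker is near (344,186), the basket near (455,210) and the tray near (237,198). I'll enlarge these.

```bash
cat > h.py <<'E'
import numpy as np, cv2
from scipy.spatial.transform import Rotation as R
from cell import robot, optics
def ray(n,uv):
    p=optics.camera_params(n);K=p["camera_matrix"]
    Rm=cv2.Rodrigues(p["rvec"])[0];t=p["tvec"]
    d=Rm.T@np.linalg.inv(K)@np.array([*uv,1.]);o=-Rm.T@t
    return o,d
def atz(n,uv,z):
    o,d=ray(n,uv); return o+d*(z-o[2])/d[2]
def tri(a,b):
    # a,b:(name,uv)
    A=[];B=[]
    for n,uv in(a,b):
        o,d=ray(n,uv);d=d/np.linalg.norm(d);P=np.eye(3)-np.outer(d,d);A.append(P);B.append(P@o)
    return np.linalg.lstsq(np.vstack(A),np.hstack(B),rcond=None)[0]
def proj(n,X):
    p=optics.camera_params(n)
    return cv2.projectPoints(np.atleast_2d(np.array(X,float)),p["rvec"],p["tvec"],p["camera_matrix"],None)[0][:,0]
def crop(img,x0,y0,w,h,s,fn):
    c=cv2.resize(img[y0:y0+h,x0:x0+w],None,fx=s,fy=s,interpolation=cv2.INTER_CUBIC)
    for i in range(0,w,10):
        cv2.putText(c,str(x0+i),(i*s,8),0,.3,(0,0,255),1) if i%20==0 else 0
        cv2.line(c,(i*s,10),(i*s,14),(0,0,255),1)
    for i in range(0,h,10):
        cv2.putText(c,str(y0+i),(0,i*s+4),0,.3,(0,0,255),1); 
    cv2.imwrite(fn,c)
E
python3 - <<'E'
from h import *
t=cv2.imread("pics/top0.png");s=cv2.imread("pics/scene0.png")
crop(t,320,140,200,120,4,"pics/t_a.png")
crop(t,180,140,110,110,5,"pics/t_b.png")
crop(s,300,190,150,145,4,"pics/s_a.png")
for uv in[(344,198),(344,172),(392,225),(424,180),(486,240)]: print(uv,atz("top",uv,0))
E
```

```text
(344, 198) [ 0.49620627 -0.01929362  0.        ]
(344, 172) [ 0.55832131 -0.02052541  0.        ]
(392, 225) [ 0.43072114 -0.13019886  0.        ]
(424, 180) [ 0.53565254 -0.20868621  0.        ]
(486, 240) [ 0.39253195 -0.3462406   0.        ]
```

View pics/t_a.png

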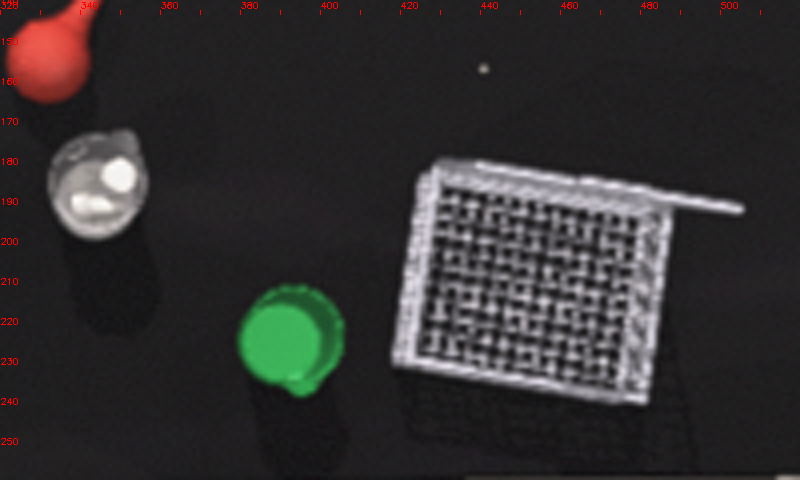

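View pics/t_b.png

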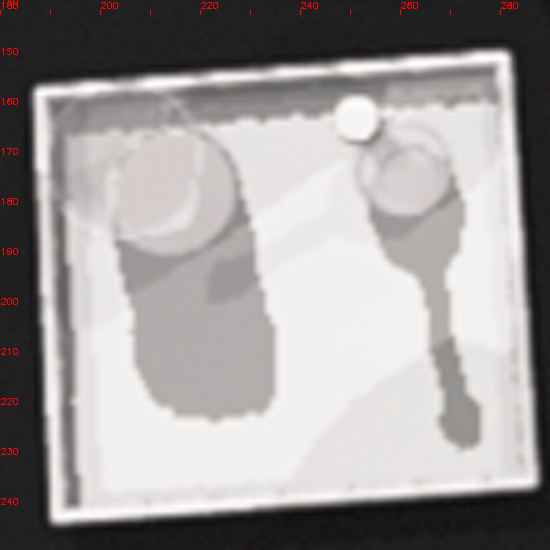

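View pics/s_a.png

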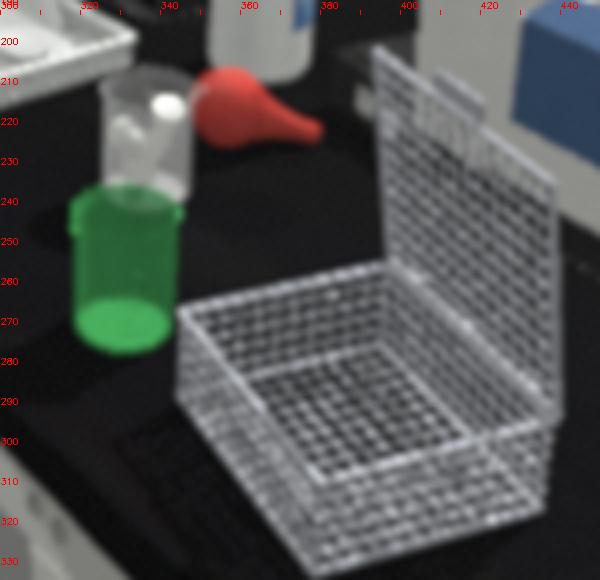

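```bash
cat >> h.py <<'E'
from scipy.optimize import least_squares
def fit_rect(hx,hy,z,obs):
    # obs list of (cam,(sx,sy),uv)
    def f(p):
        c,s=np.cos(p[2]),np.sin(p[2]);r=[]
        for n,(sx,sy),uv in obs:
            a,b=sx*hx,sy*hy
            r+=list(proj(n,[p[0]+c*a-s*b,p[1]+s*a+c*b,z])[0]-np.array(uv))
        return np.array(r)
    q=least_squares(f,[.46,0,0]); return q.x,q.fun
def circ(c,r,z,n=40):
    a=np.linspace(0,2*np.pi,n);return np.c_[c[0]+r*np.cos(a),c[1]+r*np.sin(a),np.full(n,z)]
E
python3 - <<'E'
from h import *
T=[("top",(1,1),(425.5,182.5)),("top",(-1,1),(418.5,230.5)),("top",(-1,-1),(481.5,240)),("top",(1,-1),(487.5,190.5))]
S=[("scene",(-1,1),(344.5,268)),("scene",(-1,-1),(380,311.)),("scene",(1,-1),(438,294.5)),("scene",(1,1),(396,256))]
for o in(T,S,T+S):
    q,f=fit_rect(.054,.064,.052,o);print(q,f.round(1))
q=fit_rect(.054,.064,.052,T+S)[0]
T=[("top",(1,1),(188,158.5)),("top",(1,-1),(281,151)),("top",(-1,-1),(287,236.5)),("top",(-1,1),(191,243.5))]
q2,f=fit_rect(.099,.109,.02,T);print(q2,f.round(1))
# beaker: rim extents
print(ray("top",(0,0))[0],ray("scene",(0,0))[0])
def fb(p):
    C=proj("top",circ(p,.0265,.067));B=proj("top",circ(p,.025,.003))
    S1=proj("scene",circ(p,.0265,.067));S2=proj("scene",circ(p,.025,.003))
    return [C[:,0].min()-332,C[:,0].max()-357,max(B[:,1].max(),C[:,1].max())-200, S1[:,0].min()-325,S1[:,0].max()-348.5,S1[:,1].min()-206,S2[:,1].max()-242]
b=least_squares(fb,[.5,-.03]);print(b.x,b.fun.round(1))
tp=cv2.imread("pics/top0.png");s=cv2.imread("pics/scene0.png")
def draw(im,n,X):
    for u in proj(n,X): cv2.circle(im,tuple((u*16).astype(int)),8,(0,255,255),-1,shift=4)
for n,im in(("top",tp),("scene",s)):
    big=cv2.resize(im,None,fx=4,fy=4,interpolation=cv2.INTER_CUBIC)
    def d(X):
        for u in proj(n,X): cv2.circle(big,tuple((u*4).astype(int)),1,(0,255,255),-1)
    d(circ(b.x,.0265,.067));d(circ(b.x,.025,.003))
    cv2.imwrite(f"pics/ov_{n}.png",big[560:1000,1260:1500] if n=="top" else big[780:1000,1250:1450])
E
```

```text
[ 0.45762925 -0.26085013 -0.16598648] [ 2.2  0.4  3.  -0.1 -2.3 -0.9 -2.7  0.7]
[ 0.45709692 -0.26638502 -0.17307034] [ 0.5  0.4  0.4 -0.5 -0.8  0.1 -0.1  0.5]
[ 0.45814001 -0.26353022 -0.16915646] [ 3.4  0.   4.1 -0.4 -1.2 -1.1 -1.5  0.6 -0.  -0.5 -0.  -1.7 -1.6 -1.1
 -0.8 -0.4]
[0.5007419  0.23143354 0.05866919] [ 0.6  0.4 -0.6  0.8 -1.1 -0.6  1.2 -0.6]
[0.372101   0.0075575  1.12949832] [ 0.01493855 -0.72753527  0.49274297]
[ 0.51728914 -0.01887598] [ 0.4 -0.8 -0.5 -0.2  0.   0.9  0.5]
```

View pics/ov_top.png

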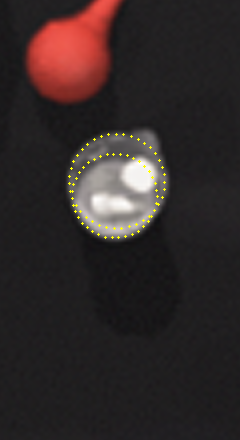

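View pics/ov_scene.png

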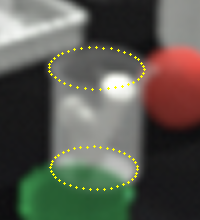

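```bash
cat >> h.py <<'E'
def ori(phi,pitch,roll=0.,flip=True):
    """tool z at azimuth phi, pitch below horizontal; flip: x up, y right. then roll about tool z"""
    a=np.array([np.cos(pitch)*np.cos(phi),np.cos(pitch)*np.sin(phi),-np.sin(pitch)])
    y=np.array([np.sin(phi),-np.cos(phi),0]) if flip else np.array([-np.sin(phi),np.cos(phi),0])
    return np.c_[np.cross(y,a),y,a]@R.from_rotvec([0,0,roll]).as_matrix()
def plan(P1,R1,vmax=1.,wmax=1.,start=None,nd=2,show=True):
    if start is None:
        s=robot.get_state();P,Rm=s["tcp_pos"],s["orientation"]
    else: P,Rm=start
    P=np.array(P);P1=np.array(P1,float)
    rv=(R.from_matrix(Rm).inv()*R.from_matrix(R1)).as_rotvec()
    n=int(np.ceil(max(np.linalg.norm(P1-P)/.02/vmax,np.linalg.norm(rv)/.12/wmax,1)))
    rows=[];P0=P.copy();Rs=Rm.copy()
    for i in range(1,n+1):
        Pt=P0+(P1-P0)*i/n; Rt=Rs@R.from_rotvec(rv*i/n).as_matrix()
        d=np.round(Rm.T@(Pt-P)/.02,nd); w=np.round((R.from_matrix(Rm).inv()*R.from_matrix(Rt)).as_rotvec()/.12,nd)
        d=np.clip(d,-1,1);w=np.clip(w,-1,1)
        rows.append([*d,*w]); P=P+Rm@(d*.02); Rm=Rm@R.from_rotvec(w*.12).as_matrix()
    if show:
        print(n,"rows")
        for k in range(0,n,8): print("["+",".join("["+",".join(f"{v:g}" for v in r)+"]" for r in rows[k:k+8])+"]")
    return P,Rm
def wristang(Rt,az):
    F0=np.c_[[0,0,-1],[0,1,0],[1,0,0]]
    M=R.from_euler('z',-az).as_matrix()@Rt  # =Ry(p)F0 Rx(j5) Rz(j6)
    N=R.from_matrix(M@F0.T) 
    def f(q): return (R.from_matrix(R.from_euler('y',q[0]).as_matrix()@F0@R.from_euler('x',q[1]).as_matrix()@R.from_euler('z',q[2]).as_matrix()).inv()*R.from_matrix(M)).as_rotvec()
    return least_squares(f,[.5,0,2.9]).x
E
python3 - <<'E'
from h import *
G=np.array([.517,-.0195,.046])
for ph in(-.3,-.2,.2,.3):
    Rt=ori(ph,.52); w=G-Rt[:,2]*.2; print(ph,w,wristang(Rt,np.arctan2(w[1],w[0])))
s=robot.get_state();print(wristang(s["orientation"],1.323))
E
```

```text
-0.3 [0.35118813 0.03179162 0.14537603] [0.55435827 0.33647242 3.34322265]
-0.2 [0.34689589 0.01498181 0.14537603] [0.53297193 0.2104978  3.2642351 ]
0.2 [ 0.34689589 -0.05398181  0.14537603] [ 0.54810145 -0.30588534  2.95977957]
0.3 [ 0.35118813 -0.07079162  0.14537603] [ 0.57781045 -0.42819095  2.87718632]
[1.57179752e+00 1.48407593e-05 1.57081489e+00]
```

Run:
```python
from h import *
plan([.44,-.036,.17],ori(.2,.52),nd=2)
```

```text
33 rows
[[-0.66,-0.72,0.09,-0.35,0.08,0.6],[-0.71,-0.68,0.06,-0.34,0.08,0.6],[-0.76,-0.62,0.02,-0.35,0.08,0.59],[-0.8,-0.57,-0.01,-0.35,0.08,0.6],[-0.84,-0.51,-0.04,-0.34,0.08,0.6],[-0.87,-0.45,-0.06,-0.35,0.08,0.6],[-0.9,-0.38,-0.1,-0.35,0.08,0.6],[-0.93,-0.31,-0.11,-0.35,0.07,0.59]]
[[-0.94,-0.23,-0.14,-0.34,0.08,0.6],[-0.96,-0.17,-0.15,-0.35,0.08,0.6],[-0.96,-0.08,-0.17,-0.35,0.08,0.6],[-0.97,-0.01,-0.18,-0.34,0.08,0.6],[-0.96,0.07,-0.19,-0.35,0.08,0.59],[-0.96,0.14,-0.19,-0.35,0.08,0.6],[-0.93,0.22,-0.19,-0.34,0.08,0.6],[-0.92,0.29,-0.2,-0.35,0.08,0.6]]
[[-0.89,0.37,-0.18,-0.35,0.08,0.6],[-0.86,0.44,-0.18,-0.34,0.08,0.59],[-0.83,0.5,-0.17,-0.35,0.08,0.6],[-0.79,0.57,-0.15,-0.35,0.07,0.6],[-0.74,0.63,-0.13,-0.34,0.08,0.6],[-0.69,0.69,-0.12,-0.35,0.08,0.6],[-0.64,0.74,-0.09,-0.35,0.08,0.59],[-0.59,0.79,-0.06,-0.34,0.08,0.6]]
[[-0.53,0.82,-0.04,-0.35,0.08,0.6],[-0.46,0.87,-0,-0.35,0.08,0.6],[-0.4,0.89,0.03,-0.34,0.08,0.6],[-0.34,0.93,0.06,-0.35,0.08,0.59],[-0.27,0.94,0.1,-0.35,0.08,0.6],[-0.21,0.95,0.13,-0.34,0.08,0.6],[-0.14,0.95,0.17,-0.35,0.08,0.6],[-0.07,0.96,0.21,-0.35,0.08,0.6]]
[[-0,0.95,0.25,-0.35,0.08,0.59]]
```

Request:
arm_command(
  plan=[
    [-0.65,-0.7,0.1,-0.35,0.1,0.6,-1],
    [-0.7,-0.7,0.05,-0.35,0.1,0.6,-1],
    [-0.75,-0.6,0,-0.35,0.1,0.6,-1],
    [-0.8,-0.55,0,-0.35,0.05,0.6,-1],
    [-0.85,-0.5,-0.05,-0.35,0.1,0.6,-1],
    [-0.85,-0.45,-0.05,-0.35,0.05,0.6,-1],
    [-0.9,-0.4,-0.1,-0.35,0.1,0.6,-1],
    [-0.95,-0.3,-0.1,-0.35,0.05,0.6,-1],
  ],
  force=40,
)

```text
t: 0.95
tcp_pos: [0.2088, 0.3952, 0.2155]
orientation: [[-0.681, 0.725, 0.102], [0.713, 0.625, 0.317], [0.166, 0.289, -0.943]]
contact_force: [0.6, -0.1, 0.5]
finger_gap: 0.0856
```

```bash
sed -i 's|d=np.round(Rm.T@(Pt-P)/.02,nd); w=np.round((R|d=np.round(Rm.T@(Pt-P)/.02/nd)*nd; w=np.round((R|; s|as_rotvec()/.12,nd)|as_rotvec()/.12/nd)*nd|; s|nd=2|nd=.05|; s|{v:g}|{v+0:.3g}|' h.py
python3 - <<'E'
from h import *
s=robot.get_state();print(s["t"],s["joint_pos"].round(3),s["tcp_pos"])
plan([.44,-.036,.17],ori(.2,.52))
E
```

```text
0.95 [ 1.038 -0.509 -0.397  1.351  0.073  1.884] [0.20877817 0.39519982 0.21554357]
25 rows
[[-0.95,-0.25,-0.15,-0.35,0.1,0.6],[-0.95,-0.15,-0.15,-0.35,0.05,0.6],[-0.95,-0.05,-0.15,-0.35,0.1,0.6],[-1,0,-0.2,-0.35,0.05,0.6],[-0.95,0.05,-0.2,-0.35,0.1,0.6],[-0.95,0.15,-0.2,-0.35,0.05,0.55],[-0.95,0.25,-0.2,-0.3,0.1,0.6],[-0.9,0.3,-0.2,-0.35,0.1,0.6]]
[[-0.9,0.35,-0.15,-0.35,0.05,0.6],[-0.85,0.45,-0.2,-0.35,0.1,0.6],[-0.85,0.5,-0.15,-0.35,0.05,0.6],[-0.75,0.55,-0.15,-0.35,0.1,0.6],[-0.75,0.65,-0.15,-0.35,0.05,0.6],[-0.7,0.7,-0.1,-0.35,0.1,0.6],[-0.65,0.75,-0.1,-0.35,0.1,0.6],[-0.55,0.75,-0.05,-0.35,0.05,0.6]]
[[-0.55,0.85,-0.05,-0.35,0.1,0.6],[-0.45,0.85,0,-0.35,0.05,0.55],[-0.4,0.9,0,-0.35,0.1,0.6],[-0.35,0.95,0.1,-0.3,0.05,0.6],[-0.25,0.95,0.1,-0.35,0.1,0.6],[-0.2,0.95,0.1,-0.35,0.1,0.6],[-0.15,0.95,0.2,-0.35,0.05,0.6],[-0.05,0.95,0.2,-0.35,0.1,0.6]]
[[0,0.95,0.25,-0.35,0.05,0.6]]
```

Run:
```python
from h import *
s=robot.get_state()
q=plan([.36,.2,.25],ori(.45,.95,-.35))
plan([.44,-.036,.17],ori(.2,.52),start=q)
```

```text
13 rows
[[-0.9,0,-0.3,-0.3,-0.05,0.9],[-0.9,0.1,-0.3,-0.3,0,0.9],[-0.9,0.2,-0.3,-0.35,-0.05,0.9],[-0.85,0.3,-0.25,-0.3,0,0.9],[-0.85,0.45,-0.3,-0.3,-0.05,0.9],[-0.75,0.5,-0.2,-0.3,0,0.9],[-0.75,0.6,-0.25,-0.35,-0.05,0.9],[-0.65,0.65,-0.2,-0.3,0,0.9]]
[[-0.55,0.8,-0.15,-0.3,-0.05,0.9],[-0.5,0.8,-0.1,-0.3,0,0.9],[-0.4,0.85,-0.15,-0.35,-0.05,0.9],[-0.3,0.9,-0.05,-0.3,0,0.9],[-0.2,0.95,0,-0.3,-0.05,0.9]]
14 rows
[[-0.55,0.75,0.15,-0.15,0.25,0.3],[-0.5,0.75,0.2,-0.15,0.2,0.3],[-0.5,0.75,0.15,-0.15,0.25,0.3],[-0.5,0.8,0.15,-0.15,0.25,0.3],[-0.45,0.8,0.2,-0.2,0.2,0.35],[-0.4,0.8,0.15,-0.15,0.25,0.3],[-0.4,0.85,0.2,-0.15,0.25,0.3],[-0.35,0.85,0.15,-0.15,0.2,0.3]]
[[-0.35,0.85,0.2,-0.15,0.25,0.3],[-0.35,0.85,0.2,-0.15,0.25,0.3],[-0.3,0.85,0.2,-0.15,0.25,0.3],[-0.25,0.85,0.2,-0.15,0.2,0.3],[-0.25,0.9,0.2,-0.2,0.25,0.35],[-0.2,0.9,0.25,-0.15,0.25,0.3]]
```

Request:
arm_command(
  plan=[
    [-0.9,0,-0.3,-0.3,-0.05,0.9,-1],
    [-0.9,0.1,-0.3,-0.3,0,0.9,-1],
    [-0.9,0.2,-0.3,-0.35,-0.05,0.9,-1],
    [-0.85,0.3,-0.25,-0.3,0,0.9,-1],
    [-0.85,0.45,-0.3,-0.3,-0.05,0.9,-1],
    [-0.75,0.5,-0.2,-0.3,0,0.9,-1],
    [-0.75,0.6,-0.25,-0.35,-0.05,0.9,-1],
    [-0.65,0.65,-0.2,-0.3,0,0.9,-1],
  ],
)

```text
t: 1.75
tcp_pos: [0.3017, 0.275, 0.2373]
orientation: [[0.092, 0.921, 0.377], [0.903, -0.237, 0.358], [0.419, 0.308, -0.854]]
contact_force: [0.1, 0.3, 0.9]
finger_gap: 0.0858
```

Request:
arm_command(
  plan=[
    [-0.55,0.8,-0.15,-0.3,-0.05,0.9,-1],
    [-0.5,0.8,-0.1,-0.3,0,0.9,-1],
    [-0.4,0.85,-0.15,-0.35,-0.05,0.9,-1],
    [-0.3,0.9,-0.05,-0.3,0,0.9,-1],
    [-0.2,0.95,0,-0.3,-0.05,0.9,-1],
  ],
)

```text
t: 2.25
tcp_pos: [0.3686, 0.2063, 0.2533]
orientation: [[0.545, 0.662, 0.515], [0.645, -0.723, 0.247], [0.536, 0.198, -0.821]]
contact_force: [0.4, 0.5, -0.5]
finger_gap: 0.0854
```

Run:
```python
from h import *
s=robot.get_state();print(s["t"],s["joint_pos"].round(3),s["tcp_pos"],s["orientation"].round(2))
q=plan([.44,-.036,.17],ori(.2,.52))
```

```text
2.25 [ 0.55  -0.846 -0.588  1.223 -0.059  2.873] [0.36857922 0.20628363 0.25331065] [[ 0.54  0.66  0.52]
 [ 0.65 -0.72  0.25]
 [ 0.54  0.2  -0.82]]
14 rows
[[-0.6,0.75,0.15,-0.15,0.25,0.3],[-0.55,0.75,0.15,-0.15,0.25,0.3],[-0.5,0.75,0.2,-0.15,0.2,0.3],[-0.55,0.8,0.15,-0.15,0.25,0.35],[-0.45,0.8,0.15,-0.2,0.25,0.3],[-0.45,0.8,0.15,-0.15,0.25,0.3],[-0.45,0.85,0.15,-0.15,0.25,0.3],[-0.4,0.85,0.2,-0.15,0.25,0.3]]
[[-0.4,0.85,0.15,-0.15,0.2,0.3],[-0.35,0.85,0.2,-0.15,0.25,0.3],[-0.3,0.9,0.15,-0.15,0.25,0.35],[-0.3,0.85,0.2,-0.15,0.25,0.3],[-0.3,0.9,0.2,-0.15,0.25,0.3],[-0.25,0.9,0.2,-0.15,0.25,0.3]]
```

```bash
cat >> h.py <<'E'
F0=np.c_[[0,0,-1],[0,1,0],[1,0,0]]
def fk(q,k):
    a,h,L2,L3,e,d=k
    f=q[1]-q[2]   # forearm pitch down
    r=a+L2*np.sin(q[1])+L3*np.cos(f)+e*np.sin(f); z=h+L2*np.cos(q[1])-L3*np.sin(f)+e*np.cos(f)
    Rz=R.from_euler('z',q[0]).as_matrix()
    Rt=Rz@R.from_euler('y',f+q[3]).as_matrix()@F0@R.from_euler('x',q[4]).as_matrix()@R.from_euler('z',q[5]).as_matrix()
    return Rz@[r,0,z]+d*Rt[:,2],Rt
E
python3 - <<'E'
from h import *
s=robot.get_state()
D=[([1.32299946e+00, 8.74375373e-02, 1.75113870e-01, 1.65980639e+00,0,1.57076118],[0.13483418, 0.53296816, 0.23058507]),
([1.038,-.509,-.397,1.351,.073,1.884],[0.20877817,0.39519982,0.21554357]),(s["joint_pos"],s["tcp_pos"])]
def f(k,sg=1): return np.concatenate([fk(np.array(q)*[1,1,1,1,sg,1],k)[0]-p for q,p in D]+[(np.array(k)-[0,.3,.35,.35,0,.2])*1e-3])
for sg in(1,-1):
    r=least_squares(f,[0,.3,.35,.35,0,.2],args=(sg,));print(sg,r.x.round(3),(r.fun*1000).round(2))
print(fk(s["joint_pos"],r.x)[1]-s["orientation"])
E
```

```text
1 [ 0.06   0.334  0.039  0.448 -0.469 -0.283] [ 0.12  0.47 -2.81 -0.08 -0.66  3.27  0.04  0.17 -0.46  0.06  0.03 -0.31
  0.1  -0.47 -0.48]
-1 [ 0.013  0.194  0.344  0.504 -0.065  0.287] [ 0.03  0.12 -0.7  -0.08 -0.13  0.81  0.08 -0.07 -0.12  0.01 -0.11 -0.01
  0.15 -0.06  0.09]
[[-1.52750222e-02  5.54014875e-02 -6.19508962e-02]
 [-9.36986401e-03  3.39838723e-02  1.00994135e-01]
 [ 2.58963201e-02 -9.39242273e-02  2.22044605e-16]]
```

```bash
cat >> h.py <<'E'
K0=[0.013,0.194,0.344,0.504,-0.065,0.287]
LO=np.array([-3.13,-.85,-1.15,-2.2,-1.44,-3.14]);HI=np.array([3.13,1.81,1.24,2.28,1.52,3.14])
SG=np.array([1,1,1,1,-1,1])
def ik(P,Rt,k=K0,q0=None):
    f=lambda q:np.concatenate([(fk(q*SG,k)[0]-P)*5,(R.from_matrix(fk(q*SG,k)[1]).inv()*R.from_matrix(Rt)).as_rotvec()])
    best=None
    for g in([q0] if q0 is not None else [[0,0,0,1,0,j] for j in(-1.5,0,1.5,2.8)]):
        g=np.array(g,float); g[0]=np.arctan2(P[1],P[0]) if q0 is None else g[0]
        r=least_squares(f,np.clip(g,LO+.01,HI-.01),bounds=(LO,HI))
        if best is None or r.cost<best.cost: best=r
    return best.x,best.cost
E
python3 - <<'E'
from h import *
for nm,P,ph,pit,ro in[("grasp",[.536,-.016,.0365],.2,.52,0),("pre",[.451,-.033,.085],.2,.52,0),("W1",[.44,-.036,.17],.2,.52,0),
 ("pour",[.47,-.3,.14],-.5,.1,-2.4),("pour0",[.47,-.3,.16],-.5,0.5,0),("place",[.47,.235,.05],.6,.52,0),("place2",[.47,.235,.05],.6,.8,0),("lid",[.56,-.28,.14],-.5,1.57,0)]:
    q,c=ik(np.array(P),ori(ph,pit,ro)); print(nm,q.round(2),round(c,5))
E
```

```text
grasp [-0.22 -0.25 -0.87 -0.07  0.36  2.92] 0.0
pre [-0.38 -0.85 -1.11  0.34  0.5   2.82] 2e-05
W1 [-0.49 -0.85 -0.93  0.63  0.66  2.71] 0.00874
pour [-0.64 -0.31 -0.95 -0.54  0.14  0.73] 0.0
pour0 [-0.62 -0.54 -0.8   0.25  0.11  3.08] 0.0
place [ 0.34 -0.37 -0.93 -0.02  0.22  3.01] 0.0
place2 [ 0.38 -0.36 -0.77  0.4   0.15  2.98] 0.0
lid [-0.46  0.33  0.28  1.52 -0.   -3.11] 0.0
```

Run:
```python
from h import *
H=[.536,-.016,.15];Rt=ori(.2,.52)
print(ik(np.array(H),Rt))
s=robot.get_state()
P0,R0=s["tcp_pos"],s["orientation"];rv=(R.from_matrix(R0).inv()*R.from_matrix(Rt)).as_rotvec()
for u in(.25,.5,.75):
    print(ik(P0+u*(np.array(H)-P0),R0@R.from_rotvec(u*rv).as_matrix()))
plan(H,Rt)
```

```text
(array([-0.22067448, -0.56591038, -0.82459711,  0.30152848,  0.36226883,
        2.92285424]), np.float64(1.4105001496664058e-23))
(array([ 0.31631837, -0.85      , -0.66532606,  1.0699842 ,  0.05424861,
        2.81479491]), np.float64(0.0012022458691315152))
(array([ 0.09187104, -0.85      , -0.7664198 ,  0.85646399,  0.18660972,
        2.79316091]), np.float64(0.0006140576934532432))
(array([-0.08493525, -0.77744697, -0.83845022,  0.59435857,  0.28738241,
        2.83707055]), np.float64(1.2483568822067616e-25))
15 rows
[[-0.35,0.85,0.4,-0.15,0.25,0.3],[-0.35,0.85,0.4,-0.15,0.2,0.25],[-0.3,0.85,0.4,-0.15,0.25,0.3],[-0.35,0.85,0.4,-0.15,0.2,0.3],[-0.25,0.85,0.4,-0.15,0.2,0.3],[-0.3,0.85,0.4,-0.1,0.25,0.25],[-0.25,0.85,0.45,-0.15,0.25,0.3],[-0.2,0.85,0.45,-0.15,0.2,0.3]]
[[-0.25,0.85,0.4,-0.15,0.25,0.3],[-0.15,0.85,0.45,-0.15,0.2,0.25],[-0.2,0.85,0.5,-0.15,0.25,0.3],[-0.15,0.85,0.45,-0.15,0.2,0.3],[-0.15,0.9,0.5,-0.15,0.25,0.25],[-0.15,0.8,0.5,-0.15,0.2,0.3],[-0.1,0.85,0.5,-0.15,0.25,0.3]]
```

Run:
```python
from h import *
s=robot.get_state()
A=plan([.47,.1,.22],ori(.4,.9,-.15))
print(ik(*A))
plan([.536,-.016,.15],ori(.2,.52),start=A)
```

```text
8 rows
[[-0.2,0.85,0.35,-0.05,0.05,0.25],[-0.15,0.85,0.3,-0.05,0.05,0.25],[-0.15,0.9,0.35,-0.05,0.05,0.25],[-0.15,0.85,0.35,-0.05,0.05,0.25],[-0.1,0.85,0.35,0,0.1,0.25],[-0.05,0.9,0.35,-0.05,0.05,0.25],[-0.05,0.85,0.35,-0.05,0.05,0.25],[-0.05,0.9,0.35,-0.05,0.05,0.25]]
(array([ 0.09762091, -0.67045729, -0.57821884,  1.01500796,  0.18663078,
        2.75033675]), np.float64(3.697632044755174e-27))
8 rows
[[-0.3,0.8,0.4,-0.2,0.4,0.3],[-0.35,0.8,0.4,-0.2,0.35,0.3],[-0.3,0.75,0.45,-0.15,0.4,0.3],[-0.25,0.8,0.4,-0.2,0.4,0.25],[-0.3,0.8,0.4,-0.2,0.35,0.3],[-0.3,0.8,0.45,-0.2,0.4,0.3],[-0.25,0.8,0.45,-0.2,0.4,0.3],[-0.25,0.75,0.4,-0.15,0.35,0.3]]
```

Request:
arm_command(
  plan=[
    [-0.2,0.85,0.35,-0.05,0.05,0.25,-1],
    [-0.15,0.85,0.3,-0.05,0.05,0.25,-1],
    [-0.15,0.9,0.35,-0.05,0.05,0.25,-1],
    [-0.15,0.85,0.35,-0.05,0.05,0.25,-1],
    [-0.1,0.85,0.35,0,0.1,0.25,-1],
    [-0.05,0.9,0.35,-0.05,0.05,0.25,-1],
    [-0.05,0.85,0.35,-0.05,0.05,0.25,-1],
    [-0.05,0.9,0.35,-0.05,0.05,0.25,-1],
  ],
)

```text
t: 3.05
tcp_pos: [0.4703, 0.0999, 0.2202]
orientation: [[0.653, 0.497, 0.572], [0.443, -0.863, 0.244], [0.614, 0.094, -0.784]]
contact_force: [-0.7, -0.2, -0.4]
finger_gap: 0.0855
```

Request:
arm_command(
  plan=[
    [-0.3,0.8,0.4,-0.2,0.4,0.3,-1],
    [-0.35,0.8,0.4,-0.2,0.35,0.3,-1],
    [-0.3,0.75,0.45,-0.15,0.4,0.3,-1],
    [-0.25,0.8,0.4,-0.2,0.4,0.25,-1],
    [-0.3,0.8,0.4,-0.2,0.35,0.3,-1],
    [-0.3,0.8,0.45,-0.2,0.4,0.3,-1],
    [-0.25,0.8,0.45,-0.2,0.4,0.3,-1],
    [0,0,0,0,0,0,-1],
  ],
)

```text
t: 3.85
tcp_pos: [0.5469, -0.0047, 0.155]
orientation: [[0.53, 0.241, 0.813], [0.144, -0.97, 0.194], [0.835, 0.014, -0.549]]
contact_force: [-0.8, 0.1, 0.3]
finger_gap: 0.0855
```

Run:
```python
from h import *
s=robot.get_state();print(s["t"],s["joint_pos"].round(3),s["tcp_pos"],s["orientation"].round(2))
print(fk(s["joint_pos"]*SG,K0)[0])
print(ori(.2,.52).round(2))
img=optics.camera("wrist");cv2.imwrite("pics/w1.png",img)
cv2.imwrite("pics/s1.png",optics.camera("scene"))
A=plan([.536,-.016,.10],ori(.2,.52))
A=plan([.536,-.016,.037],ori(.2,.52),vmax=.6,start=A)
```

```text
3.85 [-0.188 -0.846 -0.997  0.473  0.349  2.883] [ 0.54686167 -0.00467743  0.15501907] [[ 0.53  0.24  0.81]
 [ 0.14 -0.97  0.19]
 [ 0.84  0.01 -0.55]]
[0.47287898 0.01006805 0.12412664]
[[ 0.49  0.2   0.85]
 [ 0.1  -0.98  0.17]
 [ 0.87  0.   -0.5 ]]
4 rows
[[-0.7,0.1,0.25,-0.05,0.1,0.1],[-0.75,0.1,0.25,-0.1,0.15,0.05],[-0.7,0.1,0.25,-0.05,0.1,0.1],[-0.7,0.15,0.2,-0.05,0.15,0.05]]
6 rows
[[-0.45,0,0.25,0,0,0],[-0.45,0,0.3,0,0,0],[-0.45,0,0.25,0,0,0],[-0.5,0,0.25,0,0,0],[-0.45,0,0.25,0,0,0],[-0.45,0,0.3,0,0,0]]
```

View pics/w1.png

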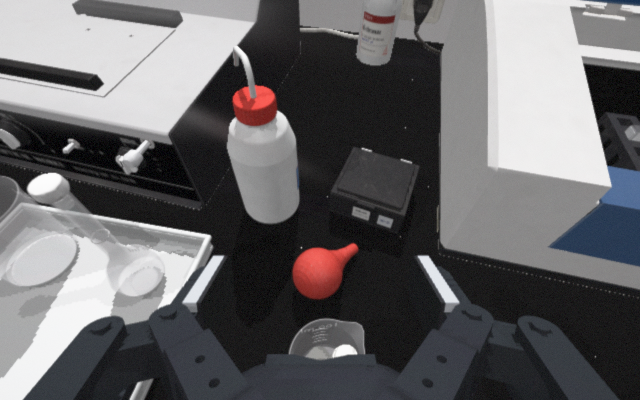

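View pics/s1.png

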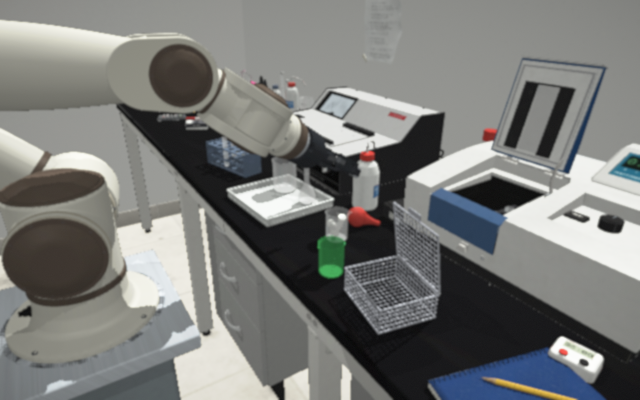

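The beaker sits just ahead of and below the fingers, with the bulb behind it at (320,272). Joint 2 is at its limit, so I'll refit the kinematics.

Run:
```python
from h import *
s=robot.get_state()
D=[([1.32299946e+00, 8.74375373e-02, 1.75113870e-01, 1.65980639e+00,0,1.57076118],[0.13483418, 0.53296816, 0.23058507]),
([1.038,-.509,-.397,1.351,.073,1.884],[0.20877817,0.39519982,0.21554357]),([ 0.55,-0.846,-0.588,1.223,-0.059,2.873],[0.36857922,0.20628363,0.25331065]),(s["joint_pos"],s["tcp_pos"])]
def fkj(q,k):
    # generic: c3: forearm dir depends on b*j2+c*j3, try variants
    return fk(np.array(q)*SG,k)[0]
f=lambda k:np.concatenate([fkj(q,k)-p for q,p in D])
for x0 in([0,.3,.35,.35,0,.2],[-.1,.2,.3,.5,.1,.3],[.1,.1,.4,.3,0,.3]):
    r=least_squares(f,x0);print(r.x.round(3),(r.fun*1000).round(1))
# variant: forearm angle = -j3 only (parallelogram) and pitch = j2-j3+j4?
def fk2(q,k,v):
    a,h,L2,L3,e,d=k;q=np.array(q)*SG
    fa=v(q)
    r=a+L2*np.sin(q[1])+L3*np.cos(fa)+e*np.sin(fa); z=h+L2*np.cos(q[1])-L3*np.sin(fa)+e*np.cos(fa)
    Rt=fk(q,K0)[1]
    return R.from_euler('z',q[0]).as_matrix()@[r,0,z]+d*Rt[:,2]
for nm,v in(("-j3",lambda q:-q[2]),("j3",lambda q:q[2]),("j2+j3",lambda q:q[1]+q[2])):
    r=least_squares(lambda k:np.concatenate([fk2(q,k,v)-p for q,p in D]),[0,.3,.35,.35,0,.2]);print(nm,r.x.round(3),(r.fun*1000).round(1))
for q,p in D: print(fk(np.array(q)*SG,K0)[1].round(2)[:,2], q[1]-q[2]+q[3])
```

```text
[0.09  0.05  0.313 0.441 0.127 0.297] [-1.2 -4.6  0.4  5.  10.   4.3 -3.2 -2.8 -3.3 -1.5  4.3 -1.4]
[0.09  0.05  0.313 0.441 0.127 0.297] [-1.2 -4.6  0.4  5.  10.   4.3 -3.2 -2.8 -3.3 -1.5  4.3 -1.4]
[0.09  0.05  0.313 0.441 0.127 0.297] [-1.2 -4.6  0.4  5.  10.   4.3 -3.2 -2.8 -3.3 -1.5  4.3 -1.4]
-j3 [ 0.614 -0.139  0.422 -0.087  0.169  0.19 ] [ -3.4 -13.5  12.3  10.8   4.4  24.3   2.2   7.9 -79.6  -7.3 -31.6  42.9]
j3 [ 0.562  0.229  0.095 -0.074  0.214  0.286] [ -3.6 -14.4  30.8   6.   10.1  -4.2  44.1  27.  -58.7 -47.7   9.2  32.2]
j2+j3 [ 0.419  0.473 -0.202  0.073  0.282  0.296] [ -1.2  -4.7  -1.8  -5.3  -7.6  33.4  40.8  24.2 -46.1 -32.1   9.8  14.5]
[-0. -0. -1.] 1.5721300572999999
[ 0.1   0.32 -0.94] 1.2389999999999999
[ 0.52  0.25 -0.82] 0.9650000000000001
[ 0.81  0.19 -0.55] 0.6221135185254933
```

```bash
cat >> h.py <<'E'
def fk(q,k):
    a,h,L2,L3,e,d,d4,e4,ly=k
    f=q[1]-q[2]
    Rz=R.from_euler('z',q[0]).as_matrix()
    Rp=Rz@R.from_euler('y',f+q[3]).as_matrix()@F0
    Rt=Rp@R.from_euler('x',q[4]).as_matrix()@R.from_euler('z',q[5]).as_matrix()
    r=a+L2*np.sin(q[1])+L3*np.cos(f)+e*np.sin(f); z=h+L2*np.cos(q[1])-L3*np.sin(f)+e*np.cos(f)
    return Rz@[r,ly,z]+d4*Rp[:,2]+e4*Rp[:,0]+d*Rt[:,2],Rt
DATA=[([1.32299946e+00, 8.74375373e-02, 1.75113870e-01, 1.65980639e+00,0,1.57076118],[0.13483418, 0.53296816, 0.23058507]),
([1.038,-.509,-.397,1.351,.073,1.884],[0.20877817,0.39519982,0.21554357]),([ 0.55,-0.846,-0.588,1.223,-0.059,2.873],[0.36857922,0.20628363,0.25331065]),
([-0.188,-0.846,-0.997,0.473,0.349,2.883],[0.54686167,-0.00467743,0.15501907])]
def kfit(extra=[]):
    D=DATA+list(extra); k0=np.array([.09,.05,.313,.441,.127,.2,.1,0,0])
    return least_squares(lambda k:np.concatenate([fk(np.array(q)*SG,k)[0]-p for q,p in D]+[(k-k0)*.003]),k0)
E
python3 - <<'E'
from h import *
r=kfit();print(r.x.round(3),(r.fun*1000).round(1))
E
```

```text
[0.    0.159 0.419 0.519 0.037 0.285 0.142 0.    0.   ] [-0.  -0.   0.   0.1 -0.   0.  -0.  -0.  -0.   0.   0.   0.  -0.3  0.3
  0.3  0.2 -0.3  0.3  0.1  0.   0. ]
```

```bash
cat >> h.py <<'E'
K0=kfit().x
def ik(P,Rt,q0=None):
    k=K0;P=np.array(P)
    f=lambda q:np.concatenate([(fk(q*SG,k)[0]-P)*5,(R.from_matrix(fk(q*SG,k)[1]).inv()*R.from_matrix(Rt)).as_rotvec()])
    best=None
    for g in([q0] if q0 is not None else [[0,0,0,1,0,j] for j in(-1.5,0,1.5,2.8)]):
        g=np.array(g,float); g[0]=np.arctan2(P[1],P[0]) if q0 is None else g[0]
        r=least_squares(f,np.clip(g,LO+.01,HI-.01),bounds=(LO,HI))
        if best is None or r.cost<best.cost: best=r
    return best.x,best.cost
E
python3 - <<'E'
from h import *
print(K0.round(4))
for nm,P,ph,pit,ro in[("grasp",[.536,-.016,.037],.2,.52,0),("grasp",[.536,-.016,.037],.2,.7,0),("grasp",[.536,-.016,.037],.2,.9,0),("pre",[.536,-.016,.1],.2,.52,0),("pre.8",[.536,-.016,.1],.2,.8,0),
 ("pour",[.47,-.3,.14],-.5,.1,-2.4),("pour",[.47,-.3,.14],-.5,.4,-2.4),("pour",[.47,-.3,.14],-.5,.1,-2.4),("pour0",[.47,-.3,.16],-.5,0.5,0),("place",[.47,.235,.05],.6,.52,0),("place2",[.47,.235,.05],.6,.8,0),("place2",[.47,.235,.05],.6,1.1,0),("lid",[.56,-.28,.14],-.5,1.57,-1)]:
    q,c=ik(np.array(P),ori(ph,pit,ro)); print(nm,pit,q.round(2),round(c,5))
E
```

```text
[3.000e-04 1.590e-01 4.190e-01 5.188e-01 3.670e-02 2.854e-01 1.424e-01
 1.000e-04 0.000e+00]
grasp 0.52 [-0.24 -0.72 -1.15  0.23  0.39  2.88] 0.00502
grasp 0.7 [-0.18 -0.71 -1.09  0.35  0.29  2.89] 0.0
grasp 0.9 [-0.14 -0.55 -0.9   0.58  0.21  2.87] 0.0
pre 0.52 [-0.23 -0.85 -1.14  0.3   0.39  2.9 ] 0.00094
pre.8 0.8 [-0.16 -0.69 -0.9   0.62  0.25  2.88] 0.0
pour 0.1 [-0.69 -0.85 -1.15  0.09  0.23  0.66] 0.05356
pour 0.4 [-0.65 -0.85 -1.14  0.16  0.16  0.68] 0.0059
pour 0.1 [-0.69 -0.85 -1.15  0.09  0.23  0.66] 0.05356
pour0 0.5 [-0.63 -0.85 -1.03  0.37  0.12  3.07] 0.00212
place 0.52 [ 0.33 -0.82 -1.15  0.32  0.25  2.98] 0.00802
place2 0.8 [ 0.38 -0.72 -1.01  0.52  0.15  2.98] 0.0
place2 1.1 [ 0.42 -0.43 -0.71  0.83  0.08  2.98] 0.0
lid 1.57 [-0.46  0.25  0.19  1.51 -0.    2.18] 0.0
```

```bash
cat >> h.py <<'E'
L2O=LO.copy();
def feas(P,Rt,m=.03):
    q,c=ik(P,Rt)
    return c<1e-6 and np.all(q[:5]>LO[:5]+m) and np.all(q[:5]<HI[:5]-m),q
E
python3 - <<'E'
from h import *
def scan(G,off,phs,pits):
    for ph in phs:
        for pit in pits:
            Rt=ori(ph,pit)
            ok,q=feas(G+off*Rt[:,2],Rt)
            if ok: print(f"phi {ph:.1f} minpitch {pit:.2f}",q.round(2));break
print("grasp");scan(np.array([.517,-.0195,.046]),.022,np.arange(-1.4,.41,.2),np.arange(0,1.2,.1))
print("pour");scan(np.array([.457,-.27,.13]),.022,np.arange(-1.8,.5,.2),np.arange(-.3,1.2,.1))
print("place");scan(np.array([.446,.228,.052]),.022,np.arange(-1.,1.5,.2),np.arange(0,1.2,.1))
E
```

```text
grasp
phi -1.4 minpitch 0.00 [ 0.47  0.87 -0.03  2.24 -1.27 -0.  ]
phi -1.2 minpitch 0.20 [ 0.48  0.35 -0.41  1.31 -1.34 -1.06]
phi -1.0 minpitch 0.20 [ 0.48 -0.04 -0.85  0.35 -1.35 -1.99]
phi -0.8 minpitch 0.30 [ 0.44 -0.29 -1.07 -0.02 -1.13 -2.43]
phi -0.6 minpitch 0.50 [ 0.33 -0.55 -1.12  0.17 -0.78 -2.57]
phi -0.4 minpitch 0.70 [ 0.18 -0.65 -1.07  0.37 -0.43 -2.75]
phi -0.2 minpitch 0.80 [ 0.05 -0.66 -1.03  0.45 -0.17 -2.96]
phi -0.0 minpitch 0.80 [-0.06 -0.68 -1.04  0.44  0.04  3.1 ]
phi 0.2 minpitch 0.70 [-0.18 -0.71 -1.1   0.34  0.29  2.89]
phi 0.4 minpitch 0.60 [-0.32 -0.64 -1.11  0.26  0.57  2.68]
pour
phi -1.8 minpitch 0.10 [-0.03  0.54 -0.13  2.   -1.35 -0.46]
phi -1.6 minpitch 0.20 [-0.03  0.03 -0.55  1.01 -1.37 -1.55]
phi -1.4 minpitch -0.10 [-0.03  0.4  -1.   -1.87 -1.35  2.68]
phi -1.2 minpitch -0.20 [-0.08  0.46 -1.09 -1.98 -1.08  2.75]
phi -1.0 minpitch 0.50 [-0.22 -0.72 -1.04  0.33 -0.66 -2.7 ]
phi -0.8 minpitch 0.60 [-0.36 -0.8  -1.04  0.41 -0.36 -2.88]
phi -0.6 minpitch 0.70 [-0.49 -0.78 -0.98  0.51 -0.08 -3.07]
phi -0.4 minpitch 0.70 [-0.61 -0.77 -0.97  0.51  0.1
[... 345 characters left out ...]
 1.01  0.8  -0.14  2.2  -1.33 -0.  ]
phi -0.6 minpitch 0.20 [ 1.01  0.16 -0.6   1.02 -1.37 -1.36]
phi -0.4 minpitch 0.10 [ 1.02 -0.09 -1.1  -0.44 -1.39 -2.57]
phi -0.2 minpitch 0.40 [ 0.92 -0.49 -1.12  0.15 -0.98 -2.46]
phi -0.0 minpitch 0.60 [ 0.78 -0.69 -1.12  0.34 -0.62 -2.63]
phi 0.2 minpitch 0.70 [ 0.65 -0.78 -1.12  0.41 -0.34 -2.84]
phi 0.4 minpitch 0.80 [ 0.51 -0.75 -1.06  0.5  -0.08 -3.06]
phi 0.6 minpitch 0.80 [ 0.4  -0.74 -1.05  0.5   0.14  3.  ]
phi 0.8 minpitch 0.70 [ 0.27 -0.75 -1.1   0.42  0.4   2.78]
phi 1.0 minpitch 0.60 [ 0.14 -0.64 -1.09  0.36  0.68  2.56]
phi 1.2 minpitch 0.40 [ 0.01 -0.43 -1.07  0.22  1.03  2.36]
phi 1.4 minpitch 0.00 [-0.08  0.32 -1.07 -1.39  1.48  3.14]
```

Run:
```python
from h import *
print("bulb",tri(("top",(332,153)),("scene",(357.5,217))), tri(("top",(341,141)),("scene",(379,223))))
print("green",tri(("top",(392,222)),("scene",(331,242))), atz("top",(390,226),.003),atz("scene",(331,271),.003))
G=np.array([.517,-.0195,.046])
for ph in(-.5,-.6,-.7,-.8):
  for pit in(.35,.4,.45,.5,.55):
    Rt=ori(ph,pit);T=G+.022*Rt[:,2]
    ok,q=feas(T,Rt); ok2,q2=feas(T+[0,0,.07],Rt); print(ph,pit,ok,q.round(2),ok2,q2.round(2))
```

```text
bulb [0.59955797 0.00772053 0.02119588] [ 0.63749107 -0.01821507  0.00470977]
green [ 0.43330247 -0.12195987  0.06631027] [ 0.42830715 -0.12511321  0.003     ] [ 0.42999498 -0.1275705   0.003     ]
-0.5 0.35 False [ 0.35 -0.51 -1.15  0.01 -0.83 -2.67] False [ 0.33 -0.74 -1.15  0.15 -0.78 -2.74]
-0.5 0.4 False [ 0.33 -0.55 -1.15  0.06 -0.78 -2.67] False [ 0.31 -0.77 -1.15  0.19 -0.74 -2.74]
-0.5 0.45 False [ 0.31 -0.58 -1.15  0.11 -0.73 -2.67] False [ 0.3  -0.78 -1.13  0.25 -0.7  -2.72]
-0.5 0.5 False [ 0.29 -0.61 -1.15  0.15 -0.68 -2.67] True [ 0.28 -0.76 -1.09  0.33 -0.67 -2.7 ]
-0.5 0.55 False [ 0.27 -0.63 -1.14  0.2  -0.63 -2.67] True [ 0.27 -0.74 -1.05  0.4  -0.63 -2.67]
-0.6 0.35 False [ 0.38 -0.46 -1.15 -0.04 -0.92 -2.61] False [ 0.37 -0.68 -1.15  0.11 -0.88 -2.68]
-0.6 0.4 False [ 0.36 -0.5  -1.15  0.02 -0.87 -2.6 ] True [ 0.35 -0.68 -1.11  0.21 -0.85 -2.64]
-0.6 0.45 False [ 0.34 -0.54 -1.15  0.08 -0.82 -2.6 ] True [ 0.34 -0.68 -1.07  0.3  -0.82 -2.6 ]
-0.6 0.5 True [ 0.33 -0.55 -1.12  0.17 -0.78 -2.57] True [ 0.33 -0.67 -1.03  0.38 -0.78 -2.57]
-0.6 0.55 True [ 0.31 -0.55 -1
[... 322 characters left out ...]
 -0.57 -0.99  0.37 -0.92 -2.46]
-0.7 0.5 True [ 0.36 -0.45 -1.04  0.26 -0.87 -2.43] True [ 0.36 -0.56 -0.96  0.45 -0.87 -2.43]
-0.7 0.55 True [ 0.35 -0.45 -1.01  0.33 -0.83 -2.41] True [ 0.35 -0.55 -0.92  0.52 -0.83 -2.41]
-0.8 0.35 True [ 0.43 -0.32 -1.04  0.11 -1.09 -2.37] True [ 0.43 -0.46 -0.98  0.32 -1.09 -2.37]
-0.8 0.4 True [ 0.42 -0.33 -1.01  0.21 -1.04 -2.33] True [ 0.42 -0.46 -0.94  0.41 -1.04 -2.33]
-0.8 0.45 True [ 0.4  -0.34 -0.98  0.3  -1.   -2.29] True [ 0.4  -0.46 -0.9   0.49 -1.   -2.29]
-0.8 0.5 True [ 0.39 -0.35 -0.95  0.37 -0.95 -2.27] True [ 0.39 -0.46 -0.87  0.56 -0.95 -2.27]
-0.8 0.55 True [ 0.37 -0.36 -0.92  0.44 -0.9  -2.25] True [ 0.37 -0.45 -0.84  0.62 -0.9  -2.25]
```

Run:
```python
from h import *
G=np.array([.517,-.0195,.046])
Rt=ori(-.7,.45);T=G+.022*Rt[:,2];pre=T-.08*Rt[:,2];print(T,pre,feas(pre,Rt),feas(T-.04*Rt[:,2],Rt))
W=[([.54,.01,.21],ori(-.1,.85,-1.9)),([.50,.03,.21],ori(-.4,.75,-3.9)),(pre+[0,0,.06],ori(-.7,.45,-2*np.pi))]
s=None
for P,Rr in W:
    print(feas(P,Rr)); s=plan(P,Rr,start=s)
```

```text
[ 0.5321514  -0.03226185  0.03643076] [0.4770554  0.01414487 0.071228  ] (np.True_, array([ 0.56953785, -0.56083873, -1.02001931,  0.56077562, -1.03506279,
       -2.19108543])) (np.True_, array([ 0.46983035, -0.52192577, -1.05794483,  0.35517804, -0.97736654,
       -2.34334942]))
(np.True_, array([ 0.08138794, -0.66272444, -0.65068736,  0.87022994, -0.11934068,
        1.37851814]))
15 rows
[[0.15,-0.05,-0.1,0.05,-0.25,-0.9],[0.1,-0.05,-0.1,0.05,-0.2,-0.9],[0.15,0,-0.15,0.05,-0.25,-0.95],[0.15,0,-0.1,0.05,-0.2,-0.9],[0.15,0,-0.1,0.05,-0.25,-0.9],[0.1,0.05,-0.15,0,-0.2,-0.9],[0.15,0,-0.1,0.05,-0.25,-0.9],[0.1,0.05,-0.15,0.05,-0.2,-0.9]]
[[0.1,0.05,-0.1,0.05,-0.25,-0.95],[0.1,0.1,-0.15,0.05,-0.2,-0.9],[0.05,0.05,-0.15,0.05,-0.25,-0.9],[0.1,0.1,-0.15,0.05,-0.2,-0.9],[0.05,0.1,-0.15,0.05,-0.25,-0.9],[0.05,0.1,-0.15,0.05,-0.2,-0.95],[0,0.1,-0.1,0.05,-0.25,-0.9]]
(np.True_, array([ 0.3469845 , -0.72930134, -0.71316105,  0.91979215, -0.52028889,
       -0.19537374]))
15 rows
[[0.1,-0.1,-0.1,0.1,-0.1,-1],[0.1,-0.05,-0.1,0.1,-0.1,-0.95],[0.1,-0.1,-0.1,0.15,-0.1,-1],[0.1,-0.05,-0.05,0.1,-0.0
[... 303 characters left out ...]
0.1,0.15,-0.1,-0.95]]
(np.True_, array([ 0.56953785, -0.632015  , -0.93602988,  0.71594132, -1.03506279,
       -2.19108543]))
19 rows
[[0.15,0.1,0.1,0.1,0.2,-0.95],[0.2,0.1,0.15,0.1,0.15,-0.95],[0.15,0.1,0.1,0.1,0.2,-0.95],[0.1,0.15,0.1,0.1,0.2,-1],[0.15,0.15,0.15,0.1,0.15,-0.95],[0.05,0.15,0.1,0.1,0.2,-0.95],[0.1,0.15,0.15,0.1,0.2,-0.95],[0.05,0.2,0.1,0.1,0.15,-0.95]]
[[0,0.15,0.1,0.1,0.2,-0.95],[0,0.2,0.15,0.1,0.2,-0.95],[-0.05,0.2,0.1,0.1,0.15,-0.95],[-0.05,0.2,0.1,0.1,0.2,-1],[-0.05,0.15,0.1,0.1,0.2,-0.95],[-0.1,0.2,0.1,0.1,0.15,-0.95],[-0.1,0.15,0.1,0.1,0.2,-0.95],[-0.15,0.15,0.1,0.1,0.2,-0.95]]
[[-0.15,0.1,0.1,0.1,0.15,-0.95],[-0.2,0.15,0.1,0.1,0.2,-0.95],[-0.15,0.05,0.05,0.1,0.2,-1]]
```

Request:
arm_command(
  plan=[
    [0.15,-0.05,-0.1,0.05,-0.25,-0.9,-0.7],
    [0.1,-0.05,-0.1,0.05,-0.2,-0.9,-0.7],
    [0.15,0,-0.15,0.05,-0.25,-0.95,-0.7],
    [0.15,0,-0.1,0.05,-0.2,-0.9,-0.7],
    [0.15,0,-0.1,0.05,-0.25,-0.9,-0.7],
    [0.1,0.05,-0.15,0,-0.2,-0.9,-0.7],
    [0.15,0,-0.1,0.05,-0.25,-0.9,-0.7],
    [0.1,0.05,-0.15,0.05,-0.2,-0.9,-0.7],
  ],
)

```text
t: 4.75
tcp_pos: [0.5438, 0.0048, 0.1886]
orientation: [[0.277, 0.658, 0.701], [0.867, -0.485, 0.112], [0.414, 0.576, -0.705]]
contact_force: [0.7, -0.3, 0.1]
finger_gap: 0.0723
```

Request:
arm_command(
  plan=[
    [0.1,0.05,-0.1,0.05,-0.25,-0.95,-0.7],
    [0.1,0.1,-0.15,0.05,-0.2,-0.9,-0.7],
    [0.05,0.05,-0.15,0.05,-0.25,-0.9,-0.7],
    [0.1,0.1,-0.15,0.05,-0.2,-0.9,-0.7],
    [0.05,0.1,-0.15,0.05,-0.25,-0.9,-0.7],
    [0.05,0.1,-0.15,0.05,-0.2,-0.95,-0.7],
    [0,0.1,-0.1,0.05,-0.25,-0.9,-0.7],
  ],
)

```text
t: 5.45
tcp_pos: [0.5411, 0.0108, 0.2126]
orientation: [[-0.151, 0.738, 0.657], [0.964, 0.258, -0.068], [-0.22, 0.623, -0.751]]
contact_force: [-0.5, -0.4, 0.1]
finger_gap: 0.0722
```

Request:
arm_command(
  plan=[
    [0.1,-0.1,-0.1,0.1,-0.1,-1,-0.7],
    [0.1,-0.05,-0.1,0.1,-0.1,-0.95,-0.7],
    [0.1,-0.1,-0.1,0.15,-0.1,-1,-0.7],
    [0.1,-0.05,-0.05,0.1,-0.05,-1,-0.7],
    [0.1,-0.05,-0.1,0.1,-0.1,-1,-0.7],
    [0.1,0,-0.1,0.1,-0.1,-0.95,-0.7],
    [0.1,-0.05,-0.1,0.15,-0.1,-1,-0.7],
    [0.15,0,-0.1,0.1,-0.1,-1,-0.7],
  ],
)

```text
t: 6.25
tcp_pos: [0.5189, 0.0213, 0.2118]
orientation: [[-0.67, 0.392, 0.631], [0.347, 0.916, -0.201], [-0.656, 0.084, -0.75]]
contact_force: [0.5, -0.1, -0.6]
finger_gap: 0.0725
```

Request:
arm_command(
  plan=[
    [0.1,0,-0.1,0.1,-0.1,-0.95,-0.7],
    [0.1,0.05,-0.1,0.1,-0.1,-1,-0.7],
    [0.1,0,-0.1,0.15,-0.05,-1,-0.7],
    [0.1,0.05,-0.1,0.1,-0.1,-0.95,-0.7],
    [0.1,0.05,-0.1,0.1,-0.1,-1,-0.7],
    [0.1,0.1,-0.15,0.1,-0.1,-1,-0.7],
    [0.05,0.05,-0.1,0.15,-0.1,-0.95,-0.7],
  ],
)

```text
t: 6.95
tcp_pos: [0.5002, 0.0311, 0.2126]
orientation: [[-0.721, -0.149, 0.677], [-0.444, 0.849, -0.285], [-0.532, -0.506, -0.678]]
contact_force: [0.2, -0.3, -0.7]
finger_gap: 0.0727
```

Run:
```python
from h import *
s=robot.get_state();print(s["t"],s["joint_pos"].round(3),s["tcp_pos"],s["finger_gap"])
print(fk(s["joint_pos"]*SG,K0)[0])
G=np.array([.517,-.0195,.046])
Rt=ori(-.7,.45);T=G+.022*Rt[:,2];pre=T-.08*Rt[:,2]
plan(pre+[0,0,.06],Rt)
```

```text
6.95 [ 0.351 -0.731 -0.711  0.92  -0.524 -0.197] [0.50017716 0.03110738 0.21262327] 0.07270873343883494
[0.50012054 0.03093894 0.21253772]
19 rows
[[0.2,0.1,0.1,0.1,0.2,-0.95],[0.15,0.1,0.15,0.1,0.15,-0.95],[0.15,0.1,0.1,0.1,0.2,-0.95],[0.15,0.15,0.15,0.1,0.2,-0.95],[0.1,0.15,0.1,0.1,0.15,-0.95],[0.1,0.15,0.15,0.1,0.2,-1],[0.05,0.2,0.1,0.1,0.2,-0.95],[0.05,0.15,0.15,0.1,0.15,-0.95]]
[[0,0.2,0.1,0.1,0.2,-0.95],[0,0.2,0.1,0.05,0.2,-0.95],[0,0.2,0.15,0.1,0.15,-0.95],[-0.05,0.2,0.1,0.1,0.2,-0.95],[-0.1,0.15,0.1,0.1,0.2,-0.95],[-0.1,0.2,0.1,0.1,0.15,-0.95],[-0.1,0.15,0.15,0.1,0.2,-0.95],[-0.15,0.15,0.05,0.1,0.2,-1]]
[[-0.15,0.15,0.1,0.1,0.2,-0.95],[-0.2,0.1,0.1,0.1,0.15,-0.95],[-0.15,0.1,0.1,0.1,0.2,-0.95]]
```

Kinematics model is now accurate.

Request:
arm_command(
  plan=[
    [0.2,0.1,0.1,0.1,0.2,-0.95,-0.7],
    [0.15,0.1,0.15,0.1,0.15,-0.95,-0.7],
    [0.15,0.1,0.1,0.1,0.2,-0.95,-0.7],
    [0.15,0.15,0.15,0.1,0.2,-0.95,-0.7],
    [0.1,0.15,0.1,0.1,0.15,-0.95,-0.7],
    [0.1,0.15,0.15,0.1,0.2,-1,-0.7],
    [0.05,0.2,0.1,0.1,0.2,-0.95,-0.7],
    [0.05,0.15,0.15,0.1,0.15,-0.95,-0.7],
  ],
)

```text
t: 7.75
tcp_pos: [0.4912, 0.0241, 0.178]
orientation: [[-0.441, -0.661, 0.608], [-0.873, 0.158, -0.461], [0.209, -0.734, -0.646]]
contact_force: [0.2, 0.3, 0.2]
finger_gap: 0.0726
```

Request:
arm_command(
  plan=[
    [0,0.2,0.1,0.1,0.2,-0.95,-0.7],
    [0,0.2,0.1,0.05,0.2,-0.95,-0.7],
    [0,0.2,0.15,0.1,0.15,-0.95,-0.7],
    [-0.05,0.2,0.1,0.1,0.2,-0.95,-0.7],
    [-0.1,0.15,0.1,0.1,0.2,-0.95,-0.7],
    [-0.1,0.2,0.1,0.1,0.15,-0.95,-0.7],
    [-0.1,0.15,0.15,0.1,0.2,-0.95,-0.7],
    [-0.15,0.15,0.05,0.1,0.2,-1,-0.7],
  ],
)

```text
t: 8.55
tcp_pos: [0.4809, 0.0177, 0.1438]
orientation: [[0.138, -0.75, 0.647], [-0.554, -0.6, -0.578], [0.821, -0.278, -0.498]]
contact_force: [-0.2, -0.3, -0.3]
finger_gap: 0.0725
```

Request:
arm_command(
  plan=[
    [-0.15,0.15,0.1,0.1,0.2,-0.95,-0.7],
    [-0.2,0.1,0.1,0.1,0.15,-0.95,-0.7],
    [-0.15,0.1,0.1,0.1,0.2,-0.95,-0.7],
    [0,0,0,0,0,0,-0.7],
  ],
)

```text
t: 8.95
tcp_pos: [0.4771, 0.014, 0.1297]
orientation: [[0.334, -0.645, 0.687], [-0.282, -0.764, -0.581], [0.9, 0.001, -0.437]]
contact_force: [-0.1, 0.0, -0.2]
finger_gap: 0.0724
```

Run:
```python
from h import *
s=robot.get_state();print(s["t"],s["joint_pos"].round(3),s["tcp_pos"],s["finger_gap"])
cv2.imwrite("pics/w2.png",optics.camera("wrist"))
# predicted rim circle in wrist image
p=optics.camera_params("wrist");M=np.eye(4);M[:3,:3]=s["orientation"];M[:3,3]=s["tcp_pos"];M=np.linalg.inv(M@p["tool_from_camera"])
im=cv2.imread("pics/w2.png")
for z,r in((.067,.0265),(.003,.025)):
    X=circ((.517,-.0195),r,z);u=cv2.projectPoints(X,cv2.Rodrigues(M[:3,:3])[0],M[:3,3],p["camera_matrix"],None)[0][:,0]
    for a in u: cv2.circle(im,tuple(a.astype(int)),1,(0,255,255),-1)
cv2.imwrite("pics/w2o.png",im)
G=np.array([.517,-.0195,.046])
Rt=ori(-.7,.45);T=G+.022*Rt[:,2];pre=T-.08*Rt[:,2]
A=plan(pre,Rt)
plan(T,Rt,vmax=.7,start=A)
```

```text
8.95 [ 0.568 -0.628 -0.935  0.716 -1.034 -2.189] [0.47707084 0.01400131 0.12969472] 0.0724284251680485
3 rows
[[-0.9,0,0.45,0,0,0],[-0.85,0,0.4,0,0,-0.05],[-0.9,0,0.45,0,0,0]]
6 rows
[[0,0,0.65,0,0,0],[0,0,0.7,0,0,0],[0,0,0.65,0,0,0],[0,0,0.65,0,0,0],[0,0,0.65,0,0,0],[0,0,0.7,0,0,0]]
```

View pics/w2o.png

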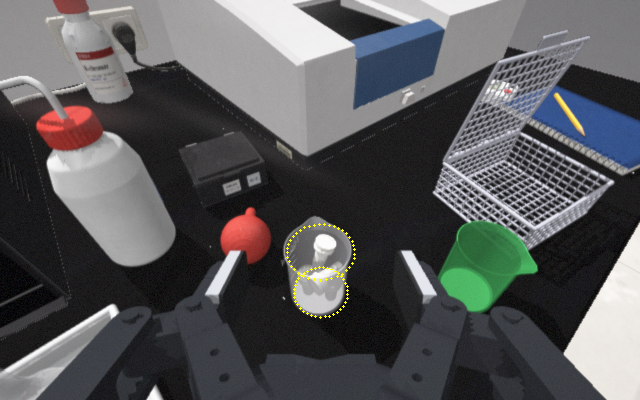

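The predicted circles lie on the beaker at about (320,270), midway between the fingers, so I'll go in.

Request:
arm_command(
  plan=[
    [-0.9,0,0.45,0,0,0,-0.7],
    [-0.85,0,0.4,0,0,-0.05,-0.7],
    [-0.9,0,0.45,0,0,0,-0.7],
    [0,0,0.65,0,0,0,-0.7],
    [0,0,0.7,0,0,0,-0.7],
    [0,0,0.65,0,0,0,-0.7],
    [0,0,0.65,0,0,0,-0.7],
  ],
)

```text
t: 9.7
tcp_pos: [0.5152, -0.0172, 0.0484]
orientation: [[0.333, -0.646, 0.687], [-0.283, -0.763, -0.581], [0.899, -0.001, -0.437]]
contact_force: [-0.6, -0.1, 1.4]
finger_gap: 0.0727
```

Request:
arm_command(
  plan=[
    [0,0,0.65,0,0,0,-0.7],
    [0,0,0.7,0,0,0,-0.7],
    [0,0,0,0,0,0,-0.7],
  ],
)

```text
t: 10.0
tcp_pos: [0.5333, -0.0336, 0.0358]
orientation: [[0.334, -0.647, 0.685], [-0.283, -0.762, -0.582], [0.899, 0.001, -0.438]]
contact_force: [-1.6, -0.5, -0.4]
finger_gap: 0.0722
```

Run:
```python
from h import *
s=robot.get_state();print(s["t"],s["joint_pos"].round(3),s["tcp_pos"],s["contact_force"])
a=optics.camera("wrist");b=optics.camera("scene")
cv2.imwrite("pics/g1.png",np.vstack([a[150:],cv2.resize(b[150:300,240:480],(640,400))])[:600])
```

```text
10.0 [ 0.373 -0.437 -1.068  0.169 -0.914 -2.459] [ 0.53327727 -0.03356933  0.03576367] [-1.57327643 -0.50307152 -0.37090375]
```

View pics/g1.png

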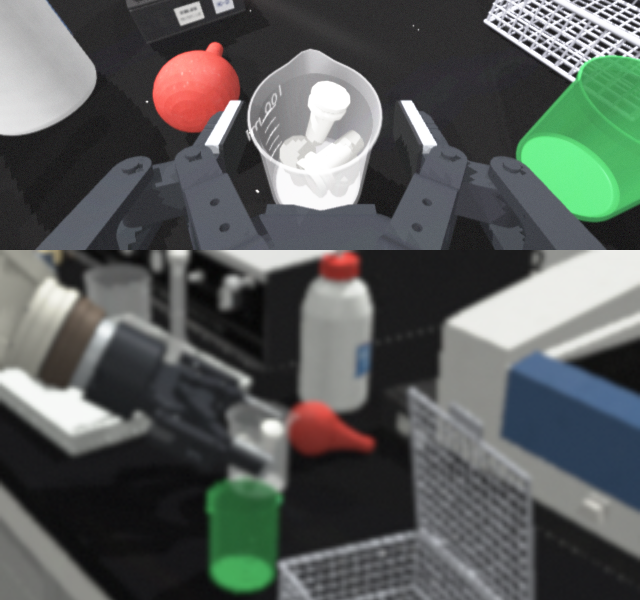

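The beaker is centred between the pads. Closing.

Request:
arm_command(
  plan=[
    [0,0,0,0,0,0,1],
    [0,0,0,0,0,0,1],
    [0,0,0,0,0,0,1],
    [0,0,0,0,0,0,1],
    [0,0,0,0,0,0,1],
    [0,0,0,0,0,0,1],
  ],
  force=40,
)

```text
t: 10.7
tcp_pos: [0.5329, -0.0329, 0.0364]
orientation: [[0.334, -0.645, 0.687], [-0.28, -0.764, -0.581], [0.9, 0.002, -0.436]]
contact_force: [-2.4, 3.4, 6.6]
finger_gap: 0.0488
```

Run:
```python
from h import *
s=robot.get_state();print(s["t"],s["finger_gap"],s["contact_force"],s["tcp_pos"])
a=optics.camera("wrist");b=optics.camera("scene")
cv2.imwrite("pics/g2.png",np.vstack([a[150:],cv2.resize(b[150:300,240:480],(640,400))])[:600])
```

```text
10.7 0.048761089100655526 [-2.35888522  3.36495496  6.6125599 ] [ 0.53292766 -0.03288375  0.03636686]
```

View pics/g2.png

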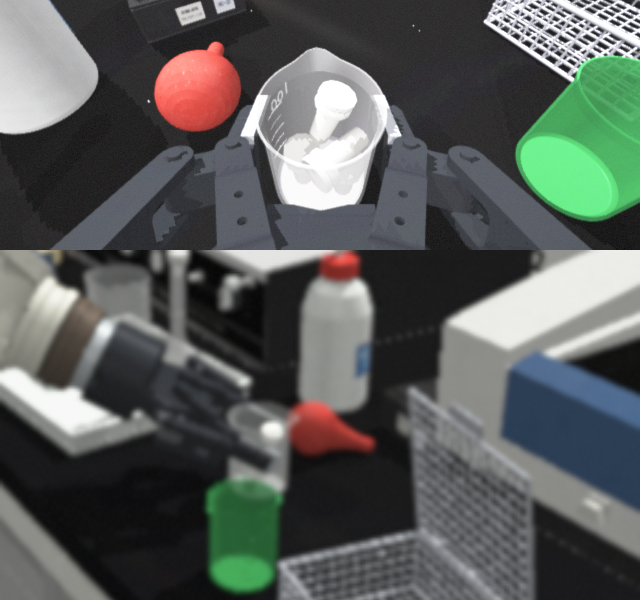

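```bash
cat >> h.py <<'E'
BC=np.array([.4575,-.266]);BY=-.17
def toB(P): 
    c,s=np.cos(BY),np.sin(BY);d=np.array(P)[...,:2]-BC
    return np.array([c*d[...,0]+s*d[...,1],-s*d[...,0]+c*d[...,1]])
TCPG=np.array([0.53293,-0.03288,0.03637]);RG=ori(-.7,.452)
RIM=RG.T@(np.array([.517,-.0195,.068])-TCPG);BAS=RG.T@(np.array([.517,-.0195,0])-TCPG)
def beaker(P,Rt): 
    r=P+Rt@RIM;b=P+Rt@BAS;ax=(r-b)/np.linalg.norm(r-b); low=r[2]-.028*np.sqrt(1-ax[2]**2)
    return r,ax,np.arccos(ax[2]),low
E
python3 - <<'E'
from h import *
from scipy.spatial.transform import Rotation as R
for ph in(-1.5,-1.3,-1.1,-.9,-.7):
  for pit in(.1,.2,.3,.4,.5,.6):
    for ro in(2.7,):
      Rt=ori(ph,pit,ro)
      rimT=np.array([BC[0],BC[1],.125])
      P=rimT-Rt@RIM
      r,ax,t,low=beaker(P,Rt)
      q,c=ik(P,Rt,q0=[-.1,-.3,-.9,.4,-1,0.5]); ok=c<1e-6
      if ok: print(ph,pit,"tilt",round(np.degrees(t)),"dirB",(toB(np.append(BC+ax[:2],0))).round(2),"low",round(low,3),"tcp",P.round(3),q.round(2));break
E
```

```text
-1.5 0.1 tilt 140 dirB [-0.5   0.41] low 0.107 tcp [ 0.468 -0.299  0.139] [-0.04 -0.18 -0.88  0.05 -1.42  0.31]
-1.5 0.2 tilt 135 dirB [-0.51  0.48] low 0.105 tcp [ 0.468 -0.301  0.136] [-0.05 -0.18 -0.77  0.46 -1.34  0.59]
-1.5 0.3 tilt 130 dirB [-0.53  0.55] low 0.104 tcp [ 0.468 -0.302  0.132] [-0.07 -0.18 -0.7   0.64 -1.24  0.69]
-1.5 0.4 tilt 125 dirB [-0.54  0.61] low 0.102 tcp [ 0.468 -0.302  0.128] [-0.09 -0.19 -0.65  0.75 -1.14  0.74]
-1.5 0.5 tilt 120 dirB [-0.56  0.66] low 0.101 tcp [ 0.468 -0.302  0.125] [-0.12 -0.2  -0.61  0.83 -1.04  0.75]
-1.5 0.6 tilt 115 dirB [-0.57  0.7 ] low 0.1 tcp [ 0.468 -0.302  0.121] [-0.15 -0.2  -0.57  0.9  -0.94  0.75]
-1.3 0.1 tilt 140 dirB [-0.57  0.3 ] low 0.107 tcp [ 0.475 -0.297  0.139] [-0.06 -0.29 -1.1  -0.51 -1.23 -0.16]
-1.3 0.2 tilt 135 dirB [-0.6   0.37] low 0.105 tcp [ 0.475 -0.298  0.136] [-0.07 -0.39 -1.03 -0.1  -1.18  0.07]
-1.3 0.3 tilt 130 dirB [-0.63  0.43] low 0.104 tcp [ 0.475 -0.299  0.132] [-0.09 -0.41 -0.95  0.19 -1.11  0.22]
-1.3 0.4 tilt 125 dirB [-0.65  0.49] low 0.102 tcp [ 0.475 -0.299  0.128] [-0.11 -0.41 -0.87  
[... 539 characters left out ...]
.19 -0.58 -0.95  0.35 -0.76  0.11]
-1.1 0.6 tilt 115 dirB [-0.8   0.43] low 0.1 tcp [ 0.482 -0.295  0.121] [-0.22 -0.54 -0.87  0.49 -0.69  0.15]
-0.9 0.4 tilt 125 dirB [-0.79  0.19] low 0.102 tcp [ 0.487 -0.29   0.128] [-0.25 -0.76 -1.13  0.11 -0.59 -0.16]
-0.9 0.5 tilt 120 dirB [-0.83  0.23] low 0.101 tcp [ 0.487 -0.29   0.125] [-0.28 -0.72 -1.05  0.27 -0.54 -0.11]
-0.9 0.6 tilt 115 dirB [-0.87  0.26] low 0.1 tcp [ 0.487 -0.29   0.121] [-0.3  -0.67 -0.96  0.4  -0.48 -0.07]
-0.7 0.5 tilt 120 dirB [-0.86  0.06] low 0.101 tcp [ 0.491 -0.283  0.125] [-0.39 -0.83 -1.11  0.24 -0.27 -0.29]
-0.7 0.6 tilt 115 dirB [-0.9   0.08] low 0.1 tcp [ 0.491 -0.283  0.121] [-0.4  -0.76 -1.02  0.36 -0.25 -0.27]
```

Run:
```python
from h import *
ex=np.array([np.cos(BY),np.sin(BY)]);ey=np.array([-ex[1],ex[0]])
for th in(1.4,1.5,1.6,1.7):
    H=BC+.056*ex
    for y in(.067,-.067):
        p=np.append(H+ey*y-.114*np.cos(th)*ex,.054+.114*np.sin(th)); print(th,y,p.round(3),proj("top",p).round(1),proj("scene",p).round(1))
```

```text
1.4 0.067 [ 0.505 -0.206  0.166] [[438.8 183. ]] [[391.7 202.9]]
1.4 -0.067 [ 0.482 -0.338  0.166] [[505.8 193.1]] [[437.9 237.1]]
1.5 0.067 [ 0.516 -0.208  0.168] [[439.7 177.4]] [[397.1 201.3]]
1.5 -0.067 [ 0.493 -0.34   0.168] [[506.7 187.4]] [[444.1 234.9]]
1.6 0.067 [ 0.527 -0.21   0.168] [[440.4 171.8]] [[402.6 200.1]]
1.6 -0.067 [ 0.505 -0.342  0.168] [[507.4 181.8]] [[450.1 233.4]]
1.7 0.067 [ 0.539 -0.212  0.167] [[441.1 166.4]] [[407.8 199.6]]
1.7 -0.067 [ 0.516 -0.344  0.167] [[507.9 176.3]] [[456.  232.6]]
```

```bash
cat >> h.py <<'E'
def fromB(x,y,z):
    c,s=np.cos(BY),np.sin(BY); return np.array([BC[0]+c*x-s*y,BC[1]+s*x+c*y,z])
E
python3 - <<'E'
from h import *
Q=[.4,-.45,-1.0,.2,-.9,-2.4]
s=robot.get_state();P0=s["tcp_pos"]+0
W=[("lift",P0+[-.03,.0,.13],ori(-.8,.45)),("mid",np.array([.44,-.15,.2]),ori(-1.1,.4)),("S2",fromB(-.02,-.03,.195),ori(-1.35,.3)),("S3",fromB(-.02,-.03,.155),ori(-1.35,.3)),("S4",fromB(.022,-.03,.155),ori(-1.35,.3))]
st=None
for n,P,Rt in W:
    q,c=ik(P,Rt,q0=Q);print(n,P.round(3),q.round(2),c<1e-6);Q=q
    st=plan(P,Rt,start=st)
for ro in(0,.8,1.57,1.9,2.2,2.5,2.7,2.9):
    Rt=ori(-1.35,.22,ro);rim=fromB(-.004,-.012,.12);P=rim-Rt@RIM
    q,c=ik(P,Rt,q0=Q);Q=q;r,ax,t,low=beaker(P,Rt);b=r-.068*ax
    print(ro,"tilt",round(np.degrees(t)),c<1e-6,q.round(2),"tcp",P.round(3),toB(P).round(3),"low",low.round(3),"base",toB(b).round(3),b[2].round(3))
E
```

```text
lift [ 0.503 -0.033  0.166] [ 0.44 -0.59 -0.85  0.71 -1.02 -2.24] True
7 rows
[[0.75,0.15,-0.55,-0.1,0,0.05],[0.8,0.15,-0.55,-0.1,0,0.05],[0.75,0.15,-0.55,-0.1,0,0.05],[0.75,0.1,-0.55,-0.1,0,0.05],[0.8,0.15,-0.55,-0.1,0,0.05],[0.75,0.15,-0.55,-0.15,0,0.05],[0.75,0.15,-0.55,-0.1,0,0.05]]
mid [ 0.44 -0.15  0.2 ] [ 0.26 -0.64 -0.82  0.92 -1.12 -2.08] True
7 rows
[[0.35,0.9,0.15,-0.3,0.05,0.15],[0.35,0.9,0.2,-0.35,0.05,0.15],[0.35,0.9,0.25,-0.3,0.1,0.15],[0.4,0.85,0.25,-0.35,0.05,0.15],[0.4,0.85,0.3,-0.3,0.05,0.15],[0.4,0.8,0.35,-0.35,0.05,0.15],[0.45,0.85,0.4,-0.3,0.05,0.15]]
S2 [ 0.433 -0.292  0.195] [-0.07 -0.57 -0.89  0.51 -1.16 -2.36] True
8 rows
[[0.25,0.45,0.7,-0.25,0.1,0.1],[0.3,0.4,0.75,-0.25,0.1,0.1],[0.25,0.4,0.75,-0.25,0.1,0.05],[0.25,0.35,0.75,-0.25,0.1,0.1],[0.25,0.35,0.8,-0.25,0.15,0.1],[0.25,0.3,0.8,-0.2,0.1,0.1],[0.25,0.3,0.8,-0.25,0.1,0.1],[0.2,0.3,0.8,-0.25,0.1,0.05]]
S3 [ 0.433 -0.292  0.155] [-0.07 -0.53 -0.95  0.41 -1.16 -2.36] True
2 rows
[[-0.95,0,0.3,0,0,0],[-0.95,0,0.3,0,0,0]]
S4 [ 0.474 -0.299  0.155] [-0.08 -0.4  -0.87  0.33 -1.15 -2.38] True
3 rows
[[0.1,-0.6
[... 439 characters left out ...]
se [ 0.064 -0.015] 0.113
1.9 tilt 101 True [-0.08 -0.31 -0.97 -0.02 -1.2  -0.63] tcp [ 0.477 -0.305  0.119] [ 0.026 -0.036] low 0.093 base [ 0.062 -0.021] 0.133
2.2 tilt 115 True [-0.09 -0.33 -0.98 -0.01 -1.2  -0.34] tcp [ 0.474 -0.307  0.124] [ 0.024 -0.038] low 0.095 base [ 0.056 -0.027] 0.149
2.5 tilt 127 True [-0.09 -0.35 -0.98 -0.   -1.19 -0.05] tcp [ 0.471 -0.309  0.128] [ 0.02 -0.04] low 0.098 base [ 0.045 -0.035] 0.161
2.7 tilt 134 True [-0.09 -0.36 -0.99 -0.   -1.19  0.15] tcp [ 0.467 -0.31   0.13 ] [ 0.017 -0.042] low 0.1 base [ 0.036 -0.04 ] 0.167
2.9 tilt 139 True [-0.1  -0.38 -1.   -0.   -1.19  0.34] tcp [ 0.464 -0.311  0.131] [ 0.014 -0.043] low 0.102 base [ 0.026 -0.045] 0.171
```

Request:
arm_command(
  plan=[
    [0.75,0.15,-0.55,-0.1,0,0.05,1],
    [0.8,0.15,-0.55,-0.1,0,0.05,1],
    [0.75,0.15,-0.55,-0.1,0,0.05,1],
    [0.75,0.1,-0.55,-0.1,0,0.05,1],
    [0.8,0.15,-0.55,-0.1,0,0.05,1],
    [0.75,0.15,-0.55,-0.15,0,0.05,1],
    [0.75,0.15,-0.55,-0.1,0,0.05,1],
    [0,0,0,0,0,0,1],
  ],
)

```text
t: 11.6
tcp_pos: [0.5032, -0.032, 0.1676]
orientation: [[0.305, -0.718, 0.626], [-0.312, -0.696, -0.647], [0.9, 0.002, -0.436]]
contact_force: [0.8, 0.1, -1.2]
finger_gap: 0.0488
```

Run:
```python
from h import *
s=robot.get_state();print(s["t"],s["finger_gap"],s["contact_force"],s["tcp_pos"])
a=optics.camera("wrist");b=optics.camera("scene")
cv2.imwrite("pics/g3.png",np.vstack([a[150:],cv2.resize(b[110:260,240:480],(640,400))])[:600])
st=plan([.44,-.15,.2],ori(-1.1,.4))
st=plan(fromB(-.02,-.03,.195),ori(-1.35,.3),start=st)
```

```text
11.6 0.048775857022730004 [ 0.82697923  0.11781601 -1.15117572] [ 0.50315821 -0.03203482  0.16757358]
7 rows
[[0.35,0.9,0.15,-0.3,0.05,0.15],[0.35,0.9,0.2,-0.35,0.05,0.15],[0.4,0.9,0.2,-0.3,0.1,0.15],[0.4,0.85,0.3,-0.35,0.05,0.15],[0.4,0.85,0.3,-0.3,0.05,0.15],[0.4,0.8,0.3,-0.35,0.05,0.15],[0.45,0.8,0.4,-0.3,0.05,0.2]]
8 rows
[[0.3,0.45,0.7,-0.25,0.1,0.1],[0.25,0.4,0.75,-0.25,0.1,0.05],[0.25,0.4,0.75,-0.25,0.1,0.1],[0.25,0.4,0.8,-0.25,0.15,0.1],[0.25,0.3,0.75,-0.2,0.1,0.1],[0.25,0.35,0.8,-0.25,0.1,0.05],[0.25,0.3,0.8,-0.25,0.1,0.1],[0.25,0.25,0.8,-0.25,0.1,0.1]]
```

View pics/g3.png

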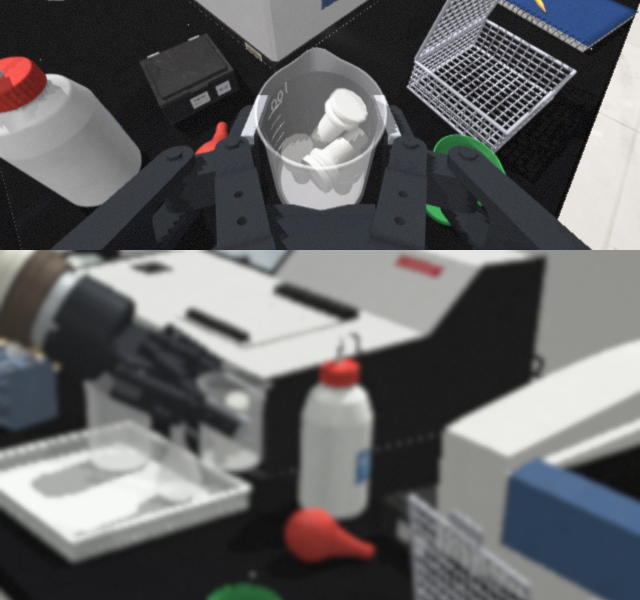

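The beaker is lifted and steady, at (320,110) in the upper panel, with the stoppers inside.

Request:
arm_command(
  plan=[
    [0.35,0.9,0.15,-0.3,0.05,0.15,1],
    [0.35,0.9,0.2,-0.35,0.05,0.15,1],
    [0.4,0.9,0.2,-0.3,0.1,0.15,1],
    [0.4,0.85,0.3,-0.35,0.05,0.15,1],
    [0.4,0.85,0.3,-0.3,0.05,0.15,1],
    [0.4,0.8,0.3,-0.35,0.05,0.15,1],
    [0.45,0.8,0.4,-0.3,0.05,0.2,1],
  ],
)

```text
t: 12.4
tcp_pos: [0.4395, -0.1511, 0.2003]
orientation: [[0.174, -0.893, 0.415], [-0.351, -0.45, -0.821], [0.92, -0.003, -0.392]]
contact_force: [-0.5, -0.4, -1.5]
finger_gap: 0.0489
```

Request:
arm_command(
  plan=[
    [0.3,0.45,0.7,-0.25,0.1,0.1,1],
    [0.25,0.4,0.75,-0.25,0.1,0.05,1],
    [0.25,0.4,0.75,-0.25,0.1,0.1,1],
    [0.25,0.4,0.8,-0.25,0.15,0.1,1],
    [0.25,0.3,0.75,-0.2,0.1,0.1,1],
    [0.25,0.35,0.8,-0.25,0.1,0.05,1],
    [0.25,0.3,0.8,-0.25,0.1,0.1,1],
    [0.25,0.25,0.8,-0.25,0.1,0.1,1],
  ],
)

```text
t: 13.2
tcp_pos: [0.4317, -0.293, 0.1956]
orientation: [[0.063, -0.976, 0.207], [-0.289, -0.217, -0.933], [0.955, -0.001, -0.296]]
contact_force: [0.4, 0.4, -1.3]
finger_gap: 0.0488
```

Run:
```python
from h import *
s=robot.get_state();print(s["t"],s["joint_pos"].round(2),s["finger_gap"],s["contact_force"],s["tcp_pos"],toB(s["tcp_pos"]))
a=optics.camera("wrist");b=optics.camera("top")
cv2.imwrite("pics/g4.png",np.vstack([a[150:],cv2.resize(b[130:270,340:564],(640,400))])[:600])
st=plan(fromB(-.02,-.03,.155),ori(-1.35,.3))
plan(fromB(.022,-.03,.155),ori(-1.35,.3),start=st,vmax=.6)
```

```text
13.2 [-0.07 -0.58 -0.89  0.51 -1.16 -2.36] 0.048783574105961784 [ 0.43315402  0.40043961 -1.33422029] [ 0.43172306 -0.29303747  0.19558079] [-0.0208311  -0.03100872]
3 rows
[[-0.65,0,0.2,0,0,0],[-0.65,-0.05,0.15,0,0,0],[-0.65,0,0.2,0.05,0,0]]
4 rows
[[0.05,-0.5,0.2,0,0,0],[0.1,-0.5,0.2,0,0,0],[0.05,-0.45,0.2,0,0,0],[0.05,-0.5,0.15,0,0,0]]
```

View pics/g4.png

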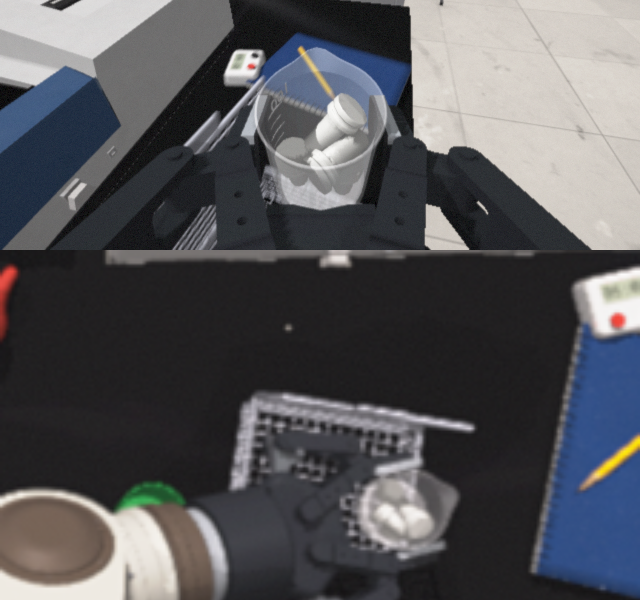

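The arm is over the basket with the beaker upright. Next I lower a little and push the inward-leaning lid further open with the finger's back, because the beaker's base needs that room when it rolls.

Request:
arm_command(
  plan=[
    [-0.65,0,0.2,0,0,0,1],
    [-0.65,-0.05,0.15,0,0,0,1],
    [-0.65,0,0.2,0.05,0,0,1],
    [0.05,-0.5,0.2,0,0,0,1],
    [0.1,-0.5,0.2,0,0,0,1],
    [0.05,-0.45,0.2,0,0,0,1],
  ],
)

```text
t: 13.9
tcp_pos: [0.4647, -0.296, 0.1553]
orientation: [[0.064, -0.974, 0.216], [-0.289, -0.225, -0.93], [0.955, -0.003, -0.296]]
contact_force: [-1.0, 0.7, -0.0]
finger_gap: 0.0487
```

Request:
arm_command(
  plan=[
    [0.05,-0.5,0.15,0,0,0,1],
    [0,0,0,0,0,0,1],
  ],
)

```text
t: 14.1
tcp_pos: [0.4754, -0.2969, 0.1554]
orientation: [[0.064, -0.974, 0.216], [-0.289, -0.225, -0.93], [0.955, -0.003, -0.296]]
contact_force: [-0.6, -0.2, -0.9]
finger_gap: 0.049
```

Run:
```python
from h import *
s=robot.get_state();print(s["t"],s["joint_pos"].round(2),s["finger_gap"],s["contact_force"],s["tcp_pos"],toB(s["tcp_pos"]))
a=optics.camera("scene");b=optics.camera("top")
cv2.imwrite("pics/g5.png",np.vstack([cv2.resize(a[160:340,320:480],(533,600))[:300],cv2.resize(b[130:270,340:564],(533,333))])[:600])
crop(a,330,150,130,150,4,"pics/g5a.png");crop(b,400,130,120,120,5,"pics/g5b.png")
```

```text
14.1 [-0.08 -0.4  -0.87  0.33 -1.15 -2.38] 0.048959825335676 [-0.62627524 -0.19131344 -0.92466469] [ 0.47544748 -0.29685376  0.15537628] [ 0.02290867 -0.0273726 ]
```

View pics/g5a.png

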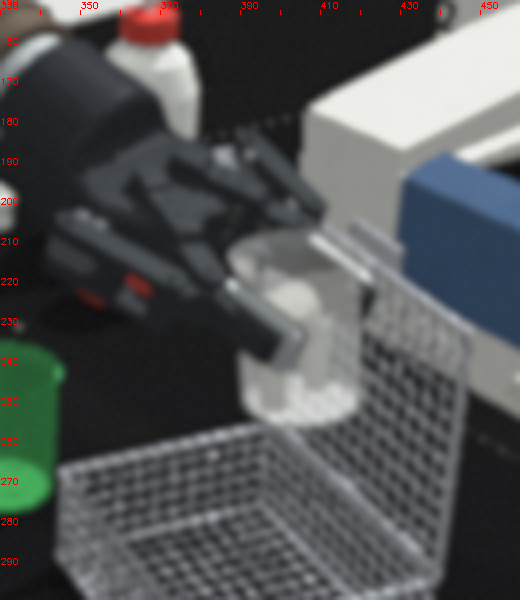

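View pics/g5b.png

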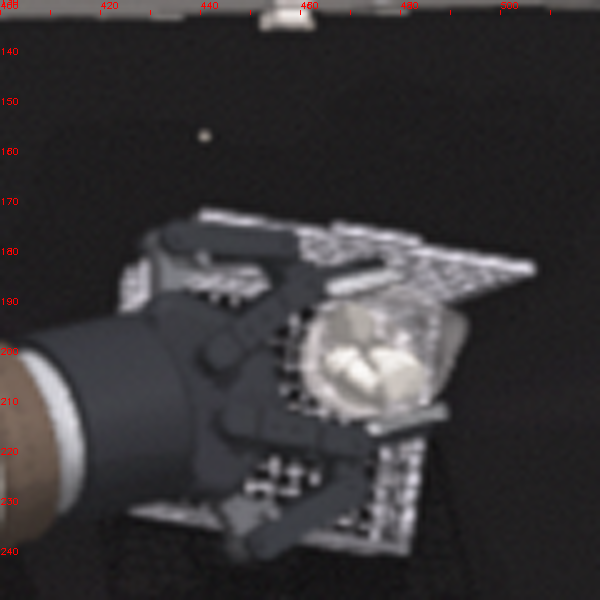

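The lid moved to about 1.58 rad (its end is at (505,183)). I'll push another 10 mm, then back off.

Request:
arm_command(
  plan=[
    [0.05,-0.5,0.15,0,0,0,1],
    [0,0,0,0,0,0,1],
  ],
)

```text
t: 14.4
tcp_pos: [0.4855, -0.2978, 0.1562]
orientation: [[0.063, -0.974, 0.216], [-0.289, -0.225, -0.93], [0.955, -0.004, -0.296]]
contact_force: [-0.3, 0.4, -0.7]
finger_gap: 0.049
```

Run:
```python
from h import *
s=robot.get_state();print(s["t"],s["contact_force"],s["tcp_pos"],toB(s["tcp_pos"]))
b=optics.camera("top");crop(b,400,130,120,120,5,"pics/g6b.png")
Q=s["joint_pos"]
st=None
# pour sequence with p=.3
for ro,x,y,z in((0.9,.012,-.035,.15),(1.9,.012,-.036,.137),(2.3,.012,-.036,.135),(2.9,.012,-.036,.135)):
    Rt=ori(-1.35,.28,ro);P=fromB(x,y,z)
    q,c=ik(P,Rt,q0=Q);Q=q;r,ax,t,low=beaker(P,Rt);bb=r-.068*ax
    print("##",ro,"tilt",round(np.degrees(t)),c<1e-6,q.round(2),"rim",toB(r).round(3),"low",low.round(3),"base",toB(bb).round(3),bb[2].round(3))
    st=plan(P,Rt,start=st)
```

```text
14.4 [-0.30601494  0.35352751 -0.6799015 ] [ 0.48554    -0.29784104  0.1561673 ] [ 0.03302273 -0.02663817]
## 0.9 tilt 49 True [-0.09 -0.42 -0.92  0.27 -1.16 -1.53] rim [-0.013 -0.015] low 0.149 base [ 0.038 -0.013] 0.126
8 rows
[[-0.05,0.15,0,0,0,0.95],[0,0.15,0,0,0.05,0.9],[0,0.1,0.05,0,0,0.95],[0,0.15,0,0,0.05,0.95],[0.05,0.15,0,0,0,0.95],[0.05,0.15,0,0,0.05,0.9],[0.05,0.15,0,0,0,0.95],[0.05,0.1,0,0.05,0,0.95]]
## 1.9 tilt 99 True [-0.09 -0.41 -0.93  0.23 -1.16 -0.53] rim [-0.018 -0.012] low 0.112 base [ 0.049 -0.022] 0.151
9 rows
[[-0.05,0.05,0.05,0,0,0.9],[0,0.05,0,0,0,0.95],[-0.05,0.1,0.05,0,0,0.9],[0,0.05,0,0,0,0.95],[-0.05,0.05,0.05,0,0,0.9],[0,0.1,0,0,0,0.95],[0,0.05,0.05,0,0.05,0.9],[0.05,0.05,0,0,0,0.95]]
[[0,0.1,0.05,0,0,0.9]]
## 2.3 tilt 117 True [-0.09 -0.4  -0.94  0.22 -1.16 -0.13] rim [-0.015 -0.009] low 0.107 base [ 0.043 -0.029] 0.163
4 rows
[[0,0,0,0,0,0.85],[0,0.05,0,0,0,0.85],[0,0,0,0,0,0.8],[0.05,0,0,0,0,0.85]]
## 2.9 tilt 136 True [-0.09 -0.4  -0.94  0.22 -1.16  0.47] rim [-0.006 -0.004] low 0.106 base [ 0.025 -0.04 ] 0.175
6 rows
[[0,0,0,0,0,0.85],[0,0,0,0,0,0.8],[0,0,0,0,0,0.85],[0,0,0,0,0,0.85],[0,0,0,0,0,0.8],[0,0,0,0,0,0.85]]
```

View pics/g6b.png

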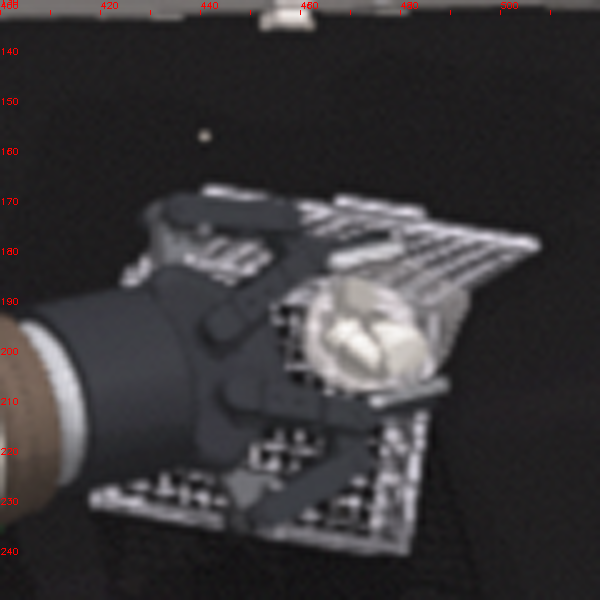

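Run:
```python
from h import *
s=robot.get_state();Q=s["joint_pos"]
st=None
for ro,x,y,z in((0.,.014,-.035,.155),(0.9,.014,-.037,.15),(1.85,.014,-.038,.127),(3.0,.018,-.04,.124)):
    Rt=ori(-1.35,.28,ro);P=fromB(x,y,z)
    q,c=ik(P,Rt,q0=Q);Q=q;r,ax,t,low=beaker(P,Rt);bb=r-.068*ax
    print("##",ro,"tilt",round(np.degrees(t)),c<1e-6,q.round(2),"rim",toB(r).round(3),"low",low.round(3),"base",toB(bb).round(3),bb[2].round(3))
    st=plan(P,Rt,start=st)
```

```text
## 0.0 tilt 10 True [-0.09 -0.43 -0.91  0.28 -1.16 -2.43] rim [ 0.004 -0.011] low 0.178 base [ 0.009 -0.022] 0.116
2 rows
[[0,0.5,0,-0.05,0.1,0],[-0.05,0.5,0.05,0,0.05,0]]
## 0.9 tilt 49 True [-0.09 -0.42 -0.92  0.25 -1.15 -1.53] rim [-0.011 -0.017] low 0.149 base [ 0.04  -0.015] 0.126
8 rows
[[-0.05,0,0,0,0,0.95],[0,0,0.05,0,0,0.9],[0,0.05,0,0,0,0.95],[-0.05,0,0,0,0,0.95],[0,0,0.05,0,0,0.95],[-0.05,0.05,0,0,0,0.9],[0,0,0.05,0,0,0.95],[0,0.05,0,0,0,0.95]]
## 1.85 tilt 97 True [-0.09 -0.38 -0.94  0.19 -1.15 -0.59] rim [-0.016 -0.015] low 0.103 base [ 0.051 -0.023] 0.139
8 rows
[[-0.1,0.1,0.05,0,0,1],[-0.05,0.1,0.05,0,0,1],[-0.05,0.15,0.05,0,0,0.95],[-0.05,0.1,0.05,0,0,1],[-0.05,0.15,0.05,0,0,1],[0,0.15,0,0,0,1],[0,0.1,0.05,0,0,0.95],[0.05,0.15,0.05,0,0,1]]
## 3.0 tilt 137 True [-0.1  -0.37 -0.94  0.16 -1.15  0.55] rim [ 0.002 -0.007] low 0.096 base [ 0.027 -0.046] 0.165
10 rows
[[0,0,0,0,0,0.95],[0,0.05,0.05,0,0,0.95],[-0.05,0,0,0,0,1],[0,0,0.05,0,0,0.95],[0,0.05,0,0,0,0.95],[0,0,0.05,0,0,0.95],[0,0,0,0,0,0.95],[0,0.05,0,0,0,0.95]]
[[0,0,0.05,0,0,1],[0,0,0,0,0,0.95]]
```

Request:
arm_command(
  plan=[
    [0,0.5,0,-0.05,0.1,0,1],
    [-0.05,0.5,0.05,0,0.05,0,1],
    [-0.05,0,0,0,0,0.95,1],
    [0,0,0.05,0,0,0.9,1],
    [0,0.05,0,0,0,0.95,1],
    [-0.05,0,0,0,0,0.95,1],
    [0,0,0.05,0,0,0.95,1],
    [-0.05,0.05,0,0,0,0.9,1],
  ],
)

```text
t: 15.25
tcp_pos: [0.4643, -0.3043, 0.1508]
orientation: [[-0.565, -0.798, 0.21], [-0.349, -0.0, -0.937], [0.748, -0.603, -0.278]]
contact_force: [1.3, -0.5, -2.5]
finger_gap: 0.0489
```

Request:
arm_command(
  plan=[
    [0,0,0.05,0,0,0.95,1],
    [0,0.05,0,0,0,0.95,1],
    [-0.1,0.1,0.05,0,0,1,1],
    [-0.05,0.1,0.05,0,0,1,1],
    [-0.05,0.15,0.05,0,0,0.95,1],
    [-0.05,0.1,0.05,0,0,1,1],
    [-0.05,0.15,0.05,0,0,1,1],
    [0,0.15,0,0,0,1,1],
  ],
)

```text
t: 16.05
tcp_pos: [0.4641, -0.3053, 0.1324]
orientation: [[-0.978, -0.012, 0.21], [-0.205, 0.282, -0.937], [-0.048, -0.959, -0.278]]
contact_force: [-0.8, -0.2, -0.2]
finger_gap: 0.0487
```

Run:
```python
from h import *
s=robot.get_state();print(s["t"],s["contact_force"],s["finger_gap"],s["tcp_pos"],toB(s["tcp_pos"]))
r,ax,t,low=beaker(s["tcp_pos"],s["orientation"]);print("rim",toB(r),r[2],np.degrees(t),low)
a=optics.camera("scene");crop(a,330,150,130,150,4,"pics/g7a.png")
b=optics.camera("top");crop(b,400,130,120,120,5,"pics/g7b.png")
```

```text
16.05 [-0.80825667 -0.22225727 -0.22508503] 0.04870668091159816 [ 0.46407999 -0.30533662  0.13237823] [ 0.0131402  -0.03765636]
rim [-0.0167503 -0.0158813] 0.1404807474171615 85.48613434968131 0.1125675945315866
```

View pics/g7a.png

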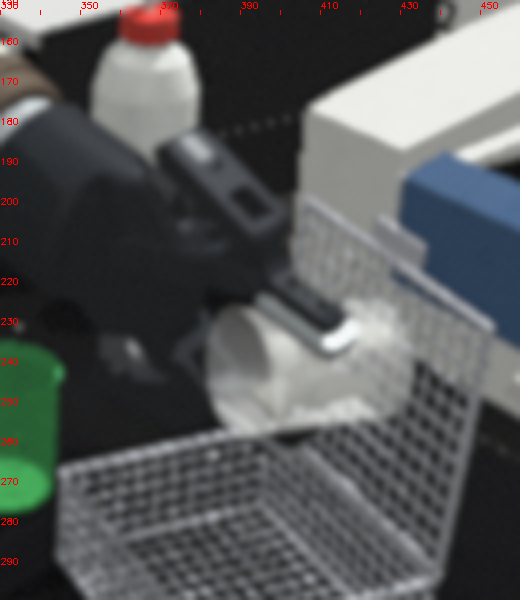

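View pics/g7b.png

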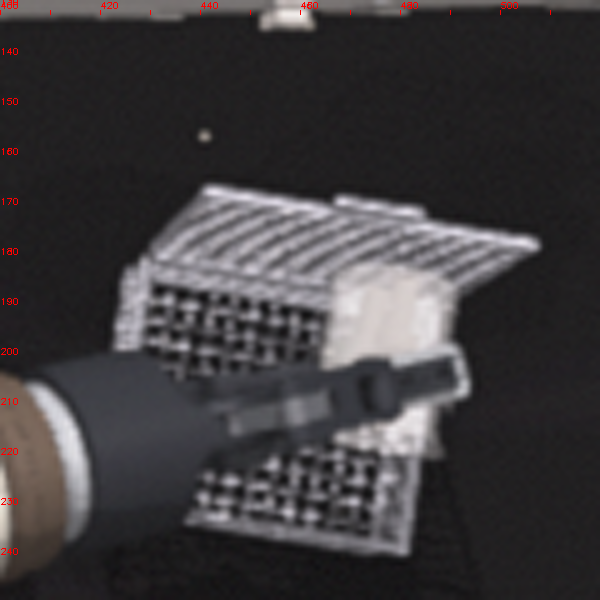

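Run:
```python
from h import *
st=None
for ro,x,y,z in((1.85,.015,-.031,.127),(2.35,.021,-.03,.124),(3.0,.021,-.032,.124)):
    Rt=ori(-1.35,.28,ro);P=fromB(x,y,z)
    r,ax,t,low=beaker(P,Rt);bb=r-.068*ax
    print("##",ro,"tilt",round(np.degrees(t)),"rim",toB(r).round(3),"low",low.round(3),"base",toB(bb).round(3),bb[2].round(3))
    st=plan(P,Rt,start=st)
```

```text
## 1.85 tilt 97 rim [-0.015 -0.008] low 0.103 base [ 0.052 -0.016] 0.139
2 rows
[[-0.1,0.15,-0.1,0,0,0.95],[-0.1,0.2,-0.1,0,0,1]]
## 2.35 tilt 119 rim [-0.005 -0.003] low 0.095 base [ 0.051 -0.024] 0.153
5 rows
[[-0.05,0.05,0,0,0,0.85],[-0.05,0.05,0.05,0,0,0.8],[-0.05,0,0,0,0,0.85],[0,0.05,0.05,0,0,0.85],[-0.05,0.05,0,0,0,0.8]]
## 3.0 tilt 137 rim [0.005 0.001] low 0.096 base [ 0.03  -0.038] 0.165
6 rows
[[0,0,0,0,0,0.9],[0,0,0.05,0,0,0.9],[0,0,0,0,0,0.9],[0,0,0,0,0,0.9],[0,-0.05,0.05,0,0,0.9],[0,0,0,0,0,0.95]]
```

Request:
arm_command(
  plan=[
    [-0.1,0.15,-0.1,0,0,0.95,1],
    [-0.1,0.2,-0.1,0,0,1,1],
    [-0.05,0.05,0,0,0,1,1],
    [-0.05,0.05,0.05,0,0,1,1],
    [-0.05,0.05,0,0,0,1,1],
    [-0.05,0.05,0.05,0,0,1,1],
    [0,0,0,0,0,1,1],
    [0,0,0,0,0,1,1],
  ],
)

```text
t: 16.95
tcp_pos: [0.4735, -0.299, 0.1255]
orientation: [[-0.578, 0.788, 0.211], [0.11, 0.331, -0.937], [-0.808, -0.519, -0.278]]
contact_force: [0.3, 0.0, -0.2]
finger_gap: 0.0486
```

Request:
arm_command(
  plan=[
    [0,0,0.05,0,0,1,1],
    [0,0,0,0,0,1,1],
    [0,0,0,0,0,1,1],
    [0,0,0,0,0,0.5,1],
    [0,0,0,0,0,0,1],
    [0,0,0,0,0,0,1],
    [0,0,0,0,0,0,1],
    [0,0,0,0,0,0,1],
  ],
)

```text
t: 17.75
tcp_pos: [0.4742, -0.2999, 0.1251]
orientation: [[-0.209, 0.955, 0.211], [0.235, 0.258, -0.937], [-0.949, -0.146, -0.279]]
contact_force: [0.5, 0.3, -0.9]
finger_gap: 0.0487
```

Run:
```python
from h import *
s=robot.get_state();print(s["t"],s["contact_force"],s["finger_gap"],s["joint_pos"].round(2),toB(s["tcp_pos"]))
r,ax,t,low=beaker(s["tcp_pos"],s["orientation"]);print("rim",toB(r),r[2],np.degrees(t),low)
a=optics.camera("scene");crop(a,330,180,130,150,4,"pics/g8a.png")
b=optics.camera("top");crop(b,400,130,120,120,5,"pics/g8b.png")
```

```text
17.75 [ 0.46361047  0.2946594  -0.88103194] 0.04870349592655217 [-0.08 -0.35 -0.92  0.21 -1.16  0.58] [ 0.02219485 -0.03053581]
rim [0.00553829 0.00215854] 0.11576311334214953 137.06403923350842 0.0966900592436235
```

View pics/g8a.png

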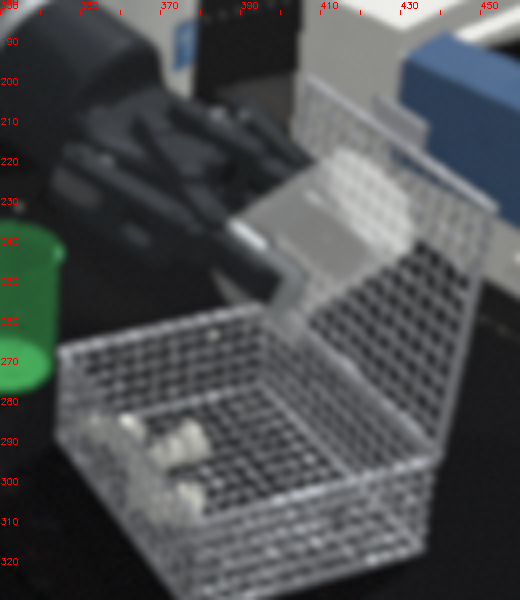

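View pics/g8b.png

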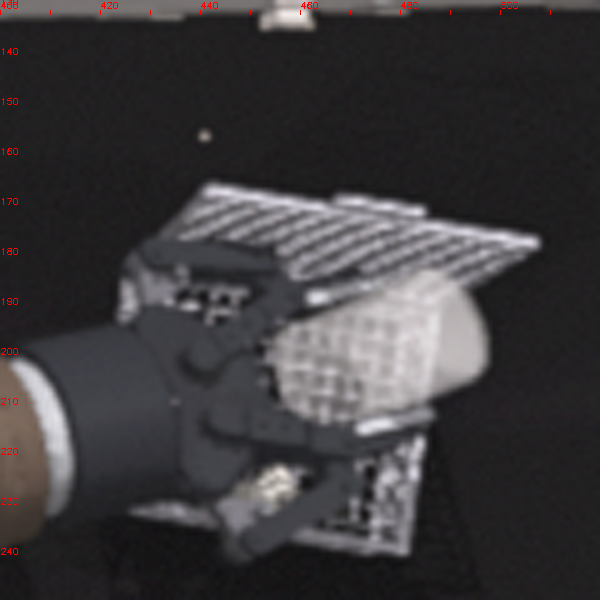

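The scene view shows the stoppers in the basket near its -x wall, around (355–380, 285–305), and the beaker looks empty. I'll roll back and plan the placing.

Run:
```python
from h import *
print("big",atz("top",(214.5,178),.005),"flask",atz("top",(260.5,174),.005))
c,s_=np.cos(.0587),np.sin(.0587);TC=np.array([.5007,.2314])
def fromT(x,y): return TC+[c*x-s_*y,s_*x+c*y]
G=np.append(fromT(-.052,-.015),.0505);print("G",G)
s=robot.get_state();Q=s["joint_pos"];st=None
Rp=ori(-.3,.452);T=G+.0235*Rp[:,2]
# rim target check
W=[("up",fromB(.0,-.02,.19),ori(-1.35,.28,1.5)),("up2",fromB(-.03,.02,.21),ori(-1.3,.35,0)),("mid",np.array([.44,-.06,.22]),ori(-.95,.42,0)),("pre",T+[0,0,.12],ori(-.3,.452)),("low",T+[0,0,.01],Rp)]
for n,P,Rt in W:
    q,cc=ik(P,Rt,q0=Q);print("##",n,P.round(3),q.round(2),cc<1e-6);Q=q
    st=plan(P,Rt,start=st)
print(T)
```

```text
big [0.54887066 0.28765453 0.005     ] flask [0.5564365  0.17778547 0.005     ]
G [0.44966956 0.21337519 0.0505    ]
## up [ 0.454 -0.286  0.19 ] [-0.05 -0.49 -0.87  0.46 -1.19 -0.85] True
13 rows
[[-0.2,-0.1,-0.15,0,0,-0.95],[-0.2,-0.1,-0.1,0,0,-0.95],[-0.2,-0.15,-0.15,0,0,-0.95],[-0.15,-0.15,-0.15,0,0,-0.95],[-0.15,-0.2,-0.15,0,0,-0.95],[-0.1,-0.2,-0.1,0,0,-1],[-0.1,-0.2,-0.15,0,0,-0.95],[-0.1,-0.2,-0.15,0,0,-0.95]]
[[-0.05,-0.25,-0.15,0,0,-0.95],[0,-0.2,-0.1,0,0,-0.95],[0,-0.25,-0.15,0,0,-0.95],[0,-0.2,-0.15,0,0,-0.95],[0.05,-0.25,-0.15,0,0,-0.95]]
## up2 [ 0.431 -0.241  0.21 ] [ 0.05 -0.57 -0.8   0.8  -1.16 -2.16] True
13 rows
[[0.05,0,-0.2,0,-0.05,-0.95],[0.05,-0.05,-0.2,0,-0.05,-1],[0.05,0,-0.2,0,-0.1,-0.95],[0.05,0,-0.2,-0.05,-0.05,-1],[0.05,0,-0.2,0,-0.05,-0.95],[0.05,0.05,-0.2,0,-0.05,-1],[0.05,0,-0.2,0,-0.05,-0.95],[0,0,-0.2,0,-0.05,-0.95]]
[[0.05,0.05,-0.2,-0.05,-0.05,-1],[0.05,0.05,-0.2,0,-0.1,-0.95],[0,0,-0.2,0,-0.05,-1],[0.05,0.05,-0.2,0,-0.05,-0.95],[0,0.05,-0.2,0,-0.05,-1]]
## mid [ 0.44 -0.06  0.22] [ 0.48 -0.59 -0.73  1.14 -1.13 -1.89] True
10 rows
[[-0.25,-0.3,-0.8
[... 399 characters left out ...]
ue
14 rows
[[-0.5,-0.65,-0.55,0.35,0,-0.15],[-0.45,-0.65,-0.55,0.35,-0.05,-0.2],[-0.5,-0.7,-0.5,0.35,0,-0.15],[-0.45,-0.75,-0.45,0.35,0,-0.15],[-0.4,-0.75,-0.45,0.35,-0.05,-0.2],[-0.45,-0.8,-0.4,0.35,0,-0.15],[-0.4,-0.8,-0.4,0.35,0,-0.15],[-0.4,-0.85,-0.35,0.35,-0.05,-0.15]]
[[-0.35,-0.85,-0.3,0.35,0,-0.2],[-0.4,-0.9,-0.25,0.35,0,-0.15],[-0.35,-0.9,-0.2,0.35,-0.05,-0.15],[-0.3,-0.9,-0.2,0.35,0,-0.2],[-0.3,-0.9,-0.15,0.35,0,-0.15],[-0.3,-0.95,-0.1,0.35,-0.05,-0.15]]
## low [0.47  0.207 0.05 ] [ 0.9  -0.45 -1.01  0.36 -0.99 -2.3 ] True
6 rows
[[-0.8,0,0.4,0,0,0],[-0.85,0,0.4,0,0,0],[-0.8,0,0.4,0,0,0],[-0.85,0,0.4,0,0,0],[-0.8,0,0.4,0,0,0],[-0.85,0,0.4,0,0,0]]
[0.46986539 0.20712788 0.04023601]
```

Request:
arm_command(
  plan=[
    [-0.2,-0.1,-0.15,0,0,-0.95,1],
    [-0.2,-0.1,-0.1,0,0,-0.95,1],
    [-0.2,-0.15,-0.15,0,0,-0.95,1],
    [-0.15,-0.15,-0.15,0,0,-0.95,1],
    [-0.15,-0.2,-0.15,0,0,-0.95,1],
    [-0.1,-0.2,-0.1,0,0,-1,1],
    [-0.1,-0.2,-0.15,0,0,-0.95,1],
    [-0.1,-0.2,-0.15,0,0,-0.95,1],
  ],
)

```text
t: 18.65
tcp_pos: [0.462, -0.2909, 0.1651]
orientation: [[-0.887, 0.41, 0.211], [-0.064, 0.344, -0.937], [-0.457, -0.845, -0.279]]
contact_force: [-0.7, -0.4, -0.8]
finger_gap: 0.0491
```

Request:
arm_command(
  plan=[
    [-0.05,-0.25,-0.15,0,0,-0.95,1],
    [0,-0.2,-0.1,0,0,-0.95,1],
    [0,-0.25,-0.15,0,0,-0.95,1],
    [0,-0.2,-0.15,0,0,-0.95,1],
    [0.05,-0.25,-0.15,0,0,-0.95,1],
  ],
)

```text
t: 19.15
tcp_pos: [0.4544, -0.2852, 0.1903]
orientation: [[-0.968, -0.134, 0.211], [-0.239, 0.255, -0.937], [0.071, -0.958, -0.279]]
contact_force: [-0.5, -0.5, -1.1]
finger_gap: 0.0487
```

Request:
arm_command(
  plan=[
    [0.05,0,-0.2,0,-0.05,-0.95,1],
    [0.05,-0.05,-0.2,0,-0.05,-1,1],
    [0.05,0,-0.2,0,-0.1,-0.95,1],
    [0.05,0,-0.2,-0.05,-0.05,-1,1],
    [0.05,0,-0.2,0,-0.05,-0.95,1],
    [0.05,0.05,-0.2,0,-0.05,-1,1],
    [0.05,0,-0.2,0,-0.05,-0.95,1],
    [0,0,-0.2,0,-0.05,-0.95,1],
  ],
)

```text
t: 19.95
tcp_pos: [0.4407, -0.2578, 0.2024]
orientation: [[-0.461, -0.852, 0.251], [-0.393, -0.057, -0.918], [0.796, -0.521, -0.308]]
contact_force: [-0.6, -0.6, -0.8]
finger_gap: 0.0488
```

Request:
arm_command(
  plan=[
    [0.05,0.05,-0.2,-0.05,-0.05,-1,1],
    [0.05,0.05,-0.2,0,-0.1,-0.95,1],
    [0,0,-0.2,0,-0.05,-1,1],
    [0.05,0.05,-0.2,0,-0.05,-0.95,1],
    [0,0.05,-0.2,0,-0.05,-1,1],
  ],
)

```text
t: 20.45
tcp_pos: [0.4311, -0.2413, 0.2102]
orientation: [[0.098, -0.963, 0.253], [-0.329, -0.271, -0.905], [0.939, 0.006, -0.343]]
contact_force: [0.2, -0.6, -0.7]
finger_gap: 0.0487
```

Run:
```python
from h import *
s=robot.get_state();print(s["t"],s["contact_force"],s["finger_gap"],s["joint_pos"].round(2),s["tcp_pos"])
b=optics.camera("top");crop(b,400,130,120,120,5,"pics/g9b.png")
b=optics.camera("wrist");cv2.imwrite("pics/g9w.png",b)
st=plan([.44,-.06,.22],ori(-.95,.42,0))
plan([.47,.207,.16],ori(-.3,.452),start=st)
```

```text
20.45 [ 0.23220048 -0.591726   -0.68809658] 0.04872679740571045 [ 0.05 -0.58 -0.8   0.79 -1.16 -2.17] [ 0.43110453 -0.24131622  0.21020244]
10 rows
[[-0.25,-0.3,-0.85,0.25,-0.05,-0.1],[-0.25,-0.3,-0.8,0.3,-0.05,-0.1],[-0.25,-0.35,-0.8,0.25,-0.05,-0.1],[-0.25,-0.35,-0.8,0.3,-0.1,-0.15],[-0.25,-0.4,-0.75,0.25,-0.05,-0.1],[-0.25,-0.45,-0.75,0.25,-0.05,-0.1],[-0.25,-0.45,-0.75,0.3,-0.05,-0.1],[-0.25,-0.5,-0.7,0.25,-0.05,-0.1]]
[[-0.25,-0.5,-0.75,0.25,-0.05,-0.1],[-0.25,-0.55,-0.65,0.3,-0.05,-0.1]]
14 rows
[[-0.5,-0.65,-0.55,0.35,0,-0.15],[-0.45,-0.65,-0.55,0.35,-0.05,-0.2],[-0.45,-0.7,-0.5,0.35,0,-0.15],[-0.45,-0.75,-0.5,0.35,-0.05,-0.15],[-0.45,-0.75,-0.45,0.35,0,-0.15],[-0.45,-0.8,-0.4,0.35,0,-0.2],[-0.4,-0.8,-0.35,0.35,-0.05,-0.15],[-0.4,-0.85,-0.35,0.35,0,-0.15]]
[[-0.35,-0.85,-0.3,0.35,-0.05,-0.15],[-0.35,-0.9,-0.25,0.35,0,-0.2],[-0.35,-0.9,-0.25,0.35,0,-0.15],[-0.35,-0.9,-0.2,0.35,-0.05,-0.15],[-0.3,-0.9,-0.15,0.35,0,-0.2],[-0.3,-0.95,-0.1,0.35,-0.05,-0.15]]
```

View pics/g9b.png

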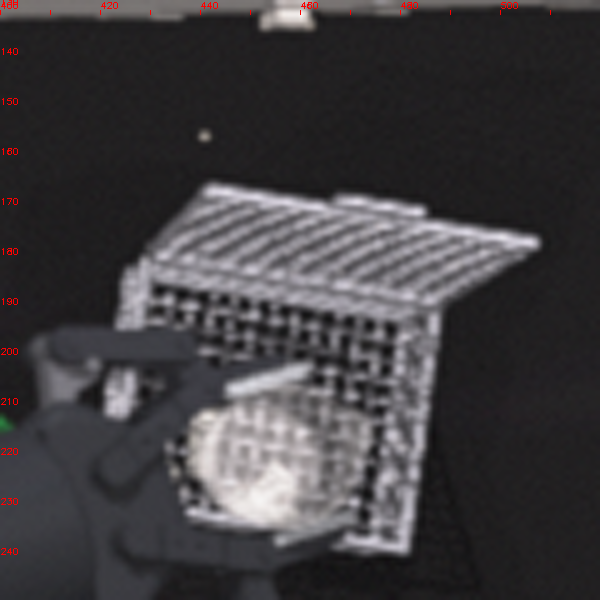

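View pics/g9w.png

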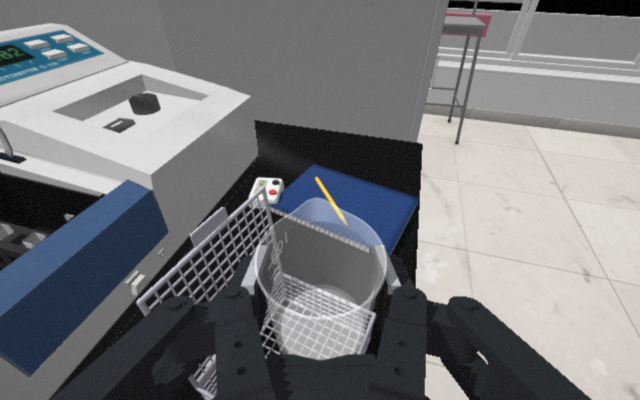

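The wrist view at (320,300) shows the basket mesh through an empty beaker. Carrying it to the tray.

Request:
arm_command(
  plan=[
    [-0.25,-0.3,-0.85,0.25,-0.05,-0.1,1],
    [-0.25,-0.3,-0.8,0.3,-0.05,-0.1,1],
    [-0.25,-0.35,-0.8,0.25,-0.05,-0.1,1],
    [-0.25,-0.35,-0.8,0.3,-0.1,-0.15,1],
    [-0.25,-0.4,-0.75,0.25,-0.05,-0.1,1],
    [-0.25,-0.45,-0.75,0.25,-0.05,-0.1,1],
    [-0.25,-0.45,-0.75,0.3,-0.05,-0.1,1],
    [-0.25,-0.5,-0.7,0.25,-0.05,-0.1,1],
  ],
)

```text
t: 21.35
tcp_pos: [0.4386, -0.0963, 0.2179]
orientation: [[0.204, -0.852, 0.482], [-0.337, -0.523, -0.783], [0.919, -0.003, -0.394]]
contact_force: [0.8, -0.3, 0.1]
finger_gap: 0.0487
```

Request:
arm_command(
  plan=[
    [-0.25,-0.5,-0.75,0.25,-0.05,-0.1,1],
    [-0.25,-0.55,-0.65,0.3,-0.05,-0.1,1],
  ],
)

```text
t: 21.55
tcp_pos: [0.4406, -0.0598, 0.2198]
orientation: [[0.23, -0.814, 0.534], [-0.333, -0.581, -0.742], [0.914, -0.007, -0.405]]
contact_force: [0.3, -0.4, 0.2]
finger_gap: 0.0488
```

Request:
arm_command(
  plan=[
    [-0.5,-0.65,-0.55,0.35,0,-0.15,1],
    [-0.45,-0.65,-0.55,0.35,-0.05,-0.2,1],
    [-0.45,-0.7,-0.5,0.35,0,-0.15,1],
    [-0.45,-0.75,-0.5,0.35,-0.05,-0.15,1],
    [-0.45,-0.75,-0.45,0.35,0,-0.15,1],
    [-0.45,-0.8,-0.4,0.35,0,-0.2,1],
    [-0.4,-0.8,-0.35,0.35,-0.05,-0.15,1],
    [-0.4,-0.85,-0.35,0.35,0,-0.15,1],
  ],
)

```text
t: 22.35
tcp_pos: [0.4575, 0.0929, 0.185]
orientation: [[0.35, -0.548, 0.76], [-0.233, -0.837, -0.496], [0.907, -0.004, -0.421]]
contact_force: [-0.3, 0.7, -0.6]
finger_gap: 0.0491
```

Request:
arm_command(
  plan=[
    [-0.35,-0.85,-0.3,0.35,-0.05,-0.15,1],
    [-0.35,-0.9,-0.25,0.35,0,-0.2,1],
    [-0.35,-0.9,-0.25,0.35,0,-0.15,1],
    [-0.35,-0.9,-0.2,0.35,-0.05,-0.15,1],
    [-0.3,-0.9,-0.15,0.35,0,-0.2,1],
    [-0.3,-0.95,-0.1,0.35,-0.05,-0.15,1],
    [0,0,0,0,0,0,1],
  ],
)

```text
t: 23.05
tcp_pos: [0.4701, 0.2075, 0.1591]
orientation: [[0.417, -0.296, 0.859], [-0.131, -0.955, -0.265], [0.899, -0.002, -0.437]]
contact_force: [1.0, -0.6, -0.7]
finger_gap: 0.0485
```

Run:
```python
from h import *
s=robot.get_state();print(s["t"],s["contact_force"],s["finger_gap"],s["joint_pos"].round(2),s["tcp_pos"])
r,ax,t,low=beaker(s["tcp_pos"],s["orientation"]);print("rim",r,"axis",ax)
a=optics.camera("scene");b=optics.camera("top")
crop(b,400,130,120,120,5,"pics/h1c.png")
crop(b,170,120,150,150,4,"pics/h1b.png");crop(a,210,120,150,120,5,"pics/h1a.png")
Rp=ori(-.3,.452)
st=plan([.47,.207,.055],Rp,vmax=.9)
```

```text
23.05 [ 0.99056907 -0.59488023 -0.65422404] 0.048526007310016016 [ 0.9  -0.59 -0.87  0.64 -0.99 -2.3 ] [0.47010155 0.20746223 0.15907769]
rim [0.45021688 0.21351836 0.19071895] axis [-1.66301160e-04 -2.39058050e-03  9.99997129e-01]
6 rows
[[-0.8,0,0.4,0,0,0],[-0.75,0,0.35,0,0,0],[-0.8,0,0.4,0,0,0],[-0.8,0,0.35,0,0,0],[-0.75,0,0.4,0,0,0],[-0.8,-0.05,0.35,0,0,0]]
```

View pics/h1a.png

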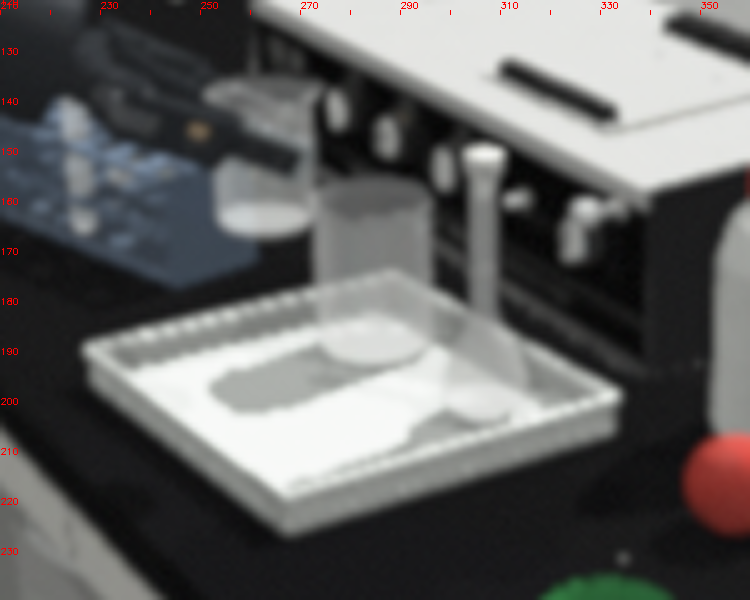

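View pics/h1b.png

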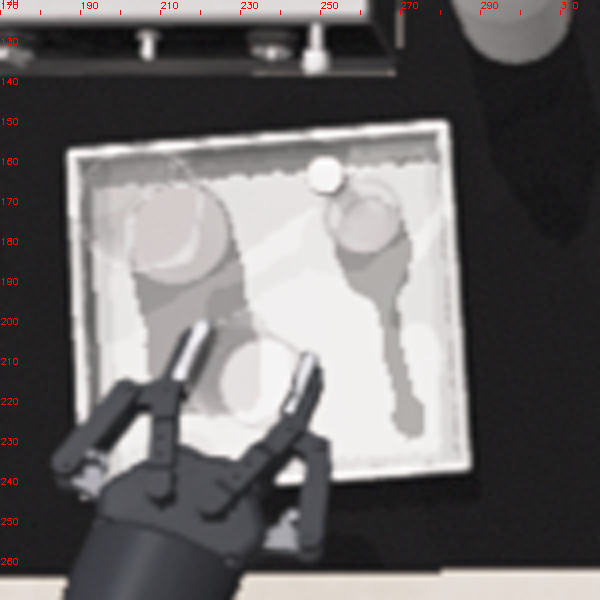

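View pics/h1c.png

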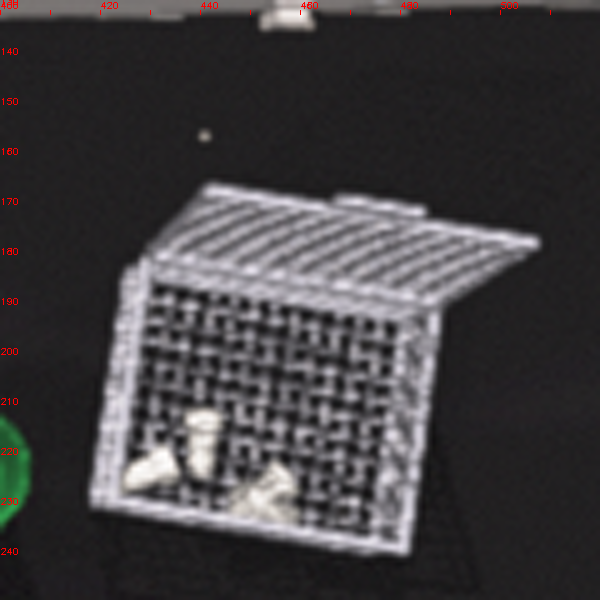

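All four stoppers lie inside the basket, at (431,223), (440,218) and a pair near (452,228). The beaker hangs upright over the free half of the tray. Lowering.

Request:
arm_command(
  plan=[
    [-0.8,0,0.4,0,0,0,1],
    [-0.75,0,0.35,0,0,0,1],
    [-0.8,0,0.4,0,0,0,1],
    [-0.8,0,0.35,0,0,0,1],
    [-0.75,0,0.4,0,0,0,1],
    [-0.8,-0.05,0.35,0,0,0,1],
    [-0.35,0,0.15,0,0,0,1],
    [0,0,0,0,0,0,1],
  ],
)

```text
t: 23.95
tcp_pos: [0.4693, 0.2071, 0.0469]
orientation: [[0.418, -0.298, 0.858], [-0.129, -0.955, -0.268], [0.899, 0.001, -0.438]]
contact_force: [0.2, 0.1, -0.6]
finger_gap: 0.0489
```

Request:
arm_command(
  plan=[
    [-0.1,0,0.05,0,0,0,1],
    [0,0,0,0,0,0,1],
  ],
)

```text
t: 24.15
tcp_pos: [0.4698, 0.2081, 0.0465]
orientation: [[0.417, -0.297, 0.859], [-0.131, -0.955, -0.267], [0.9, -0.001, -0.437]]
contact_force: [0.0, -0.6, -0.5]
finger_gap: 0.0488
```

Run:
```python
from h import *
s=robot.get_state();print(s["t"],s["contact_force"],s["tcp_pos"])
r,ax,t,low=beaker(s["tcp_pos"],s["orientation"]);b=r-.068*ax;print("base",b)
a=optics.camera("scene");
im=cv2.resize(a,None,fx=5,fy=5,interpolation=cv2.INTER_CUBIC)
for X in(circ(b,.025,b[2]),circ(r,.0265,r[2])):
    for u in proj("scene",X): cv2.circle(im,tuple((u*5).astype(int)),1,(0,0,255),-1)
cv2.imwrite("pics/h2a.png",im[600:1150,1050:1800])
```

```text
24.15 [ 0.03798533 -0.5560289  -0.50644523] [0.46983443 0.20813483 0.04647404]
base [0.44997908 0.21432615 0.01010099]
```

View pics/h2a.png

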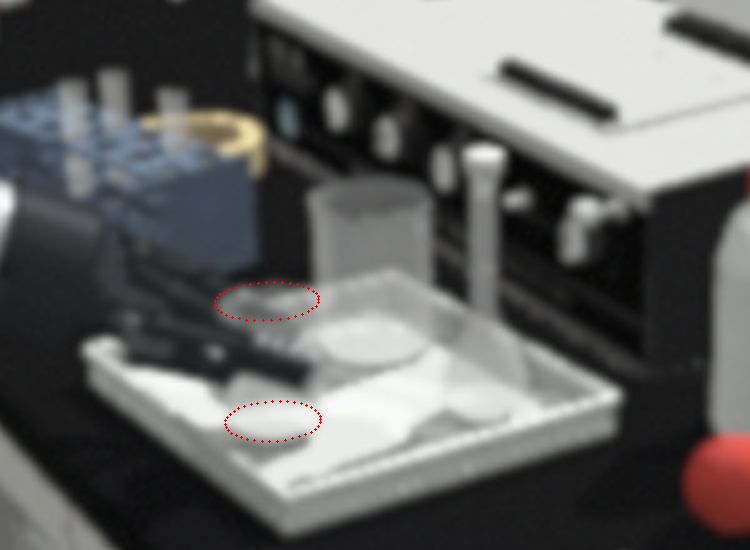

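The base sits about 6 mm over the tray floor and matches the overlay. Lowering in small steps.

Request:
arm_command(
  plan=[
    [-0.1,0,0.05,0,0,0,1],
    [-0.1,0,0.05,0,0,0,1],
    [0,0,0,0,0,0,1],
  ],
)

```text
t: 24.5
tcp_pos: [0.4695, 0.2078, 0.0409]
orientation: [[0.418, -0.297, 0.859], [-0.129, -0.955, -0.267], [0.899, 0.0, -0.437]]
contact_force: [-0.2, -0.3, -0.6]
finger_gap: 0.0491
```

Request:
arm_command(
  plan=[
    [-0.05,0,0,0,0,0,1],
    [-0.05,0,0.05,0,0,0,1],
    [0,0,0,0,0,0,1],
  ],
)

```text
t: 24.8
tcp_pos: [0.4702, 0.2083, 0.0404]
orientation: [[0.415, -0.297, 0.86], [-0.131, -0.955, -0.267], [0.9, -0.001, -0.435]]
contact_force: [-2.1, -1.3, 6.5]
finger_gap: 0.0491
```

Contact shows at 6.5 N with the TCP at z 0.0404, as predicted. Releasing gently.

Request:
arm_command(
  plan=[
    [0.03,0,0,0,0,0,1],
    [0,0,0,0,0,0,-0.2],
    [0,0,0,0,0,0,-0.4],
    [0,0,0,0,0,0,-0.6],
    [0,0,0,0,0,0,-0.6],
    [0,0,0,0,0,0,-0.6],
  ],
  force=20,
)

```text
t: 25.4
tcp_pos: [0.4698, 0.2078, 0.0394]
orientation: [[0.418, -0.297, 0.859], [-0.13, -0.955, -0.267], [0.899, 0.0, -0.437]]
contact_force: [-0.2, 0.4, 0.4]
finger_gap: 0.0683
```

Run:
```python
from h import *
s=robot.get_state();print(s["t"],s["contact_force"],s["finger_gap"],s["tcp_pos"])
a=optics.camera("wrist");cv2.imwrite("pics/h3w.png",a)
Rp=s["orientation"];P=s["tcp_pos"]
A=P-.07*Rp[:,2]
print(feas(A,Rp),A)
st=plan(A,Rp);B=A+[-.0,0,.13];print(feas(B,Rp)[0])
plan(B,Rp,start=st)
```

```text
25.4 [-0.21893038  0.35261709  0.41053725] 0.0682880121912041 [0.46984041 0.20781686 0.03937411]
(np.True_, array([ 1.07244647, -0.4590314 , -0.94054096,  0.70624899, -1.0799621 ,
       -1.99955635])) [0.40971914 0.22649334 0.06997838]
4 rows
[[0,0,-0.85,0,0,0],[0,0,-0.9,0,0,0],[0,0,-0.85,0,0,0],[0,0,-0.9,0,0,0]]
True
7 rows
[[0.85,0,-0.4,0,0,0],[0.8,0,-0.4,0,0,0],[0.85,0,-0.4,0,0,0],[0.85,0,-0.4,0,0,0],[0.8,0,-0.45,0,0,0],[0.85,0,-0.4,0,0,0],[0.85,0,-0.4,0,0,0]]
```

View pics/h3w.png

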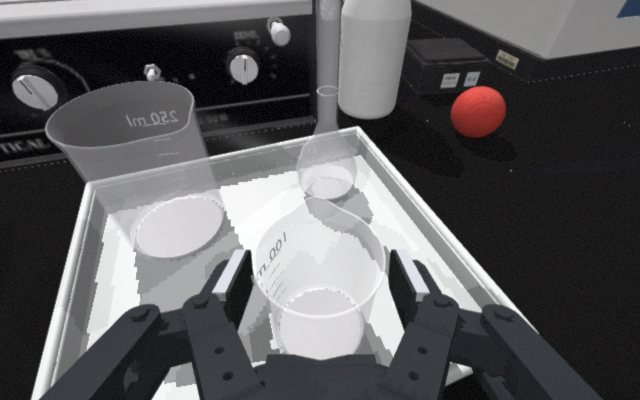

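Released. The beaker stands at (320,290) in the tray and the fingers are clear. Retreating.

Request:
arm_command(
  plan=[
    [0,0,-0.85,0,0,0,-0.6],
    [0,0,-0.9,0,0,0,-0.6],
    [0,0,-0.85,0,0,0,-0.6],
    [0,0,-0.9,0,0,0,-0.6],
    [0.85,0,-0.4,0,0,0,-0.6],
    [0.8,0,-0.4,0,0,0,-0.6],
    [0.85,0,-0.4,0,0,0,1],
    [0.85,0,-0.4,0,0,0,1],
  ],
)

```text
t: 26.25
tcp_pos: [0.4101, 0.2264, 0.145]
orientation: [[0.417, -0.296, 0.859], [-0.13, -0.955, -0.266], [0.899, -0.0, -0.437]]
contact_force: [0.7, 0.4, -1.2]
finger_gap: 0.0404
```

Run:
```python
from h import *
s=robot.get_state();print(s["t"],s["contact_force"],s["finger_gap"],s["tcp_pos"])
a=optics.camera("wrist");cv2.imwrite("pics/h4w.png",a)
print("analyzer front", atz("top",(450,134),0),atz("top",(450,134),.12))
Q=s["joint_pos"];st=None
W=[("w1",np.array([.46,.09,.24]),ori(-.25,.9,1.0)),("w2",np.array([.50,-.10,.27]),ori(-.2,1.3,2.1)),("w3",fromB(.085,0,.24),ori(BY,1.57,np.pi)),("w4",fromB(.105,0,.135),ori(BY,1.57,np.pi))]
for n,P,Rt in W:
    q,c=ik(P,Rt,q0=Q);print("##",n,P.round(3),q.round(2),c<1e-6);Q=q
    st=plan(P,Rt,start=st)
```

```text
26.25 [ 0.73056644  0.4273853  -1.19504348] 0.04035008206093465 [0.41013685 0.22642262 0.14504925]
analyzer front [ 0.64512882 -0.27446606  0.        ] [ 0.61612184 -0.24450335  0.12      ]
## w1 [0.46 0.09 0.24] [ 0.43 -0.69 -0.56  1.15 -0.4  -1.57] True
9 rows
[[0.65,0.65,0.2,-0.2,-0.4,0.9],[0.75,0.55,0.2,-0.15,-0.4,0.85],[0.85,0.5,0.2,-0.2,-0.4,0.9],[0.85,0.35,0.1,-0.15,-0.4,0.85],[0.9,0.3,0.1,-0.2,-0.4,0.9],[0.95,0.2,0.1,-0.15,-0.4,0.85],[0.95,0.1,0,-0.15,-0.4,0.9],[0.95,0,0,-0.2,-0.4,0.85]]
[[0.95,-0.1,-0.1,-0.15,-0.35,0.9]]
## w2 [ 0.5  -0.1   0.27] [-0.2  -0.27 -0.11  1.46 -0.   -1.04] True
10 rows
[[0.95,0.1,0.15,-0.35,-0.05,0.85],[1,0,0.15,-0.35,0,0.9],[0.95,-0.1,0.15,-0.35,-0.05,0.85],[0.95,-0.2,0.15,-0.35,0,0.85],[0.9,-0.3,0.1,-0.35,-0.05,0.9],[0.9,-0.45,0.1,-0.35,0,0.85],[0.85,-0.5,0.1,-0.35,-0.05,0.85],[0.8,-0.6,0.05,-0.35,0,0.85]]
[[0.7,-0.65,0.05,-0.35,-0.05,0.9],[0.65,-0.75,0,-0.35,0,0.85]]
## w3 [ 0.541 -0.28   0.24 ] [-0.48  0.24  0.36  1.7   0.   -0.31] True
10 rows
[[0.55,-0.7,0.25,-0.1,0.2,0.85],[0.5,-0.75,0.25,-0.15,0.2,0.8],[0.4,-0.85,0.25,-0.1,0.2,0.85],[0.3,-0.85,0.25,-0.15,0.2,0.85],[0.2,-0.85,0.25,-0.1,0.2,0.85],[0.15,-0.9,0.2,-0.15,0.2,0.85],[0,-0.9,0.2,-0.1,0.2,0.8],[-0.1,-0.9,0.25,-0.15,0.2,0.85]]
[[-0.15,-0.9,0.15,-0.1,0.2,0.85],[-0.25,-0.9,0.2,-0.1,0.2,0.85]]
## w4 [ 0.561 -0.284  0.135] [-0.47  0.26  0.19  1.5   0.   -0.3 ] True
6 rows
[[-0.15,0,0.85,0,0,0],[-0.2,0,0.9,0,0,0],[-0.15,0,0.85,0,0,0],[-0.15,0,0.9,0,0,0],[-0.2,0,0.85,0,0,0],[-0.15,0,0.9,0,0,0]]
```

View pics/h4w.png

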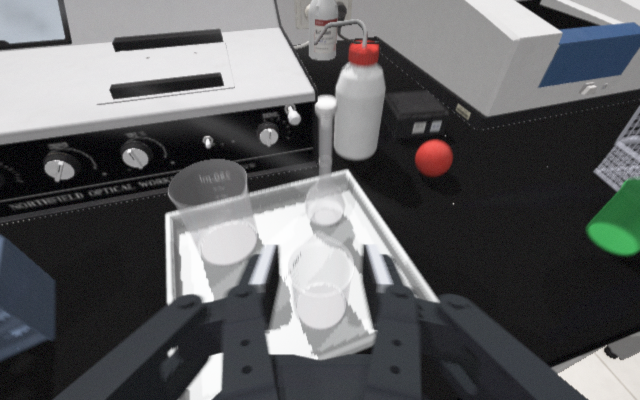

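The beaker stands upright in the tray's free half and the big beaker and flask are untouched. Moving over to the lid.

Request:
arm_command(
  plan=[
    [0.65,0.65,0.2,-0.2,-0.4,0.9,1],
    [0.75,0.55,0.2,-0.15,-0.4,0.85,1],
    [0.85,0.5,0.2,-0.2,-0.4,0.9,1],
    [0.85,0.35,0.1,-0.15,-0.4,0.85,1],
    [0.9,0.3,0.1,-0.2,-0.4,0.9,1],
    [0.95,0.2,0.1,-0.15,-0.4,0.85,1],
    [0.95,0.1,0,-0.15,-0.4,0.9,1],
    [0.95,0,0,-0.2,-0.4,0.85,1],
  ],
)

```text
t: 27.1
tcp_pos: [0.4546, 0.1041, 0.2262]
orientation: [[0.254, -0.738, 0.626], [-0.869, -0.458, -0.186], [0.424, -0.497, -0.758]]
contact_force: [-0.1, 0.8, -0.7]
finger_gap: 0.0001
```

Request:
arm_command(
  plan=[
    [0.95,-0.1,-0.1,-0.15,-0.35,0.9,1],
    [0.95,0.1,0.15,-0.35,-0.05,0.85,1],
    [1,0,0.15,-0.35,0,0.9,1],
    [0.95,-0.1,0.15,-0.35,-0.05,0.85,1],
    [0.95,-0.2,0.15,-0.35,0,0.85,1],
    [0.9,-0.3,0.1,-0.35,-0.05,0.9,1],
    [0.9,-0.45,0.1,-0.35,0,0.85,1],
    [0.85,-0.5,0.1,-0.35,-0.05,0.85,1],
  ],
)

```text
t: 27.9
tcp_pos: [0.4882, -0.0445, 0.2575]
orientation: [[-0.409, -0.841, 0.354], [-0.912, 0.389, -0.13], [-0.028, -0.376, -0.926]]
contact_force: [0.7, 0.9, -0.1]
finger_gap: 0.0
```

Request:
arm_command(
  plan=[
    [0.8,-0.6,0.05,-0.35,0,0.85,1],
    [0.7,-0.65,0.05,-0.35,-0.05,0.9,1],
    [0.65,-0.75,0,-0.35,0,0.85,1],
  ],
)

```text
t: 28.2
tcp_pos: [0.5001, -0.1017, 0.266]
orientation: [[-0.652, -0.713, 0.258], [-0.747, 0.662, -0.058], [-0.129, -0.231, -0.964]]
contact_force: [0.9, 0.1, 0.3]
finger_gap: 0.0
```

Run:
```python
from h import *
s=robot.get_state();print(s["t"],s["contact_force"],s["finger_gap"],s["joint_pos"].round(2),s["tcp_pos"])
st=plan(fromB(.085,0,.24),ori(BY,1.57,np.pi))
plan(fromB(.098,0,.135),ori(BY,1.57,np.pi),start=st)
```

```text
28.2 [0.93187555 0.11934644 0.28686427] 4.386858104286587e-06 [-0.2  -0.27 -0.11  1.46 -0.01 -1.04] [ 0.50012593 -0.10167148  0.26601652]
10 rows
[[0.55,-0.7,0.25,-0.1,0.2,0.85],[0.45,-0.75,0.2,-0.15,0.2,0.8],[0.4,-0.85,0.25,-0.1,0.2,0.85],[0.3,-0.85,0.2,-0.15,0.2,0.85],[0.2,-0.85,0.25,-0.1,0.2,0.8],[0.15,-0.9,0.2,-0.15,0.2,0.85],[0,-0.9,0.2,-0.1,0.2,0.85],[-0.1,-0.9,0.2,-0.15,0.2,0.8]]
[[-0.15,-0.9,0.15,-0.1,0.2,0.85],[-0.25,-0.9,0.15,-0.15,0.2,0.85]]
6 rows
[[-0.1,0,0.9,0,0,0],[-0.15,0,0.85,0,0,0],[-0.1,0,0.9,0,0,0],[-0.1,0,0.85,0,0,0],[-0.1,0,0.9,0,0,0],[-0.15,0,0.85,0,0,0]]
```

Request:
arm_command(
  plan=[
    [0.55,-0.7,0.25,-0.1,0.2,0.85,1],
    [0.45,-0.75,0.2,-0.15,0.2,0.8,1],
    [0.4,-0.85,0.25,-0.1,0.2,0.85,1],
    [0.3,-0.85,0.2,-0.15,0.2,0.85,1],
    [0.2,-0.85,0.25,-0.1,0.2,0.8,1],
    [0.15,-0.9,0.2,-0.15,0.2,0.85,1],
    [0,-0.9,0.2,-0.1,0.2,0.85,1],
    [-0.1,-0.9,0.2,-0.15,0.2,0.8,1],
  ],
)

```text
t: 29.0
tcp_pos: [0.534, -0.2443, 0.245]
orientation: [[-0.999, -0.033, 0.044], [-0.034, 0.999, -0.033], [-0.042, -0.035, -0.998]]
contact_force: [1.1, -0.4, 0.9]
finger_gap: 0.0002
```

Request:
arm_command(
  plan=[
    [-0.15,-0.9,0.15,-0.1,0.2,0.85,1],
    [-0.25,-0.9,0.15,-0.15,0.2,0.85,1],
    [0,0,0,0,0,0,1],
  ],
)

```text
t: 29.3
tcp_pos: [0.5417, -0.2819, 0.2383]
orientation: [[-0.985, 0.17, -0.004], [0.17, 0.985, 0.001], [0.004, -0.0, -1.0]]
contact_force: [0.5, 0.2, -0.8]
finger_gap: 0.0
```

Run:
```python
from h import *
s=robot.get_state();print(s["t"],s["contact_force"],s["joint_pos"].round(2),s["tcp_pos"],toB(s["tcp_pos"]),s["orientation"].round(3))
a=optics.camera("wrist");cv2.imwrite("pics/k1w.png",a)
a=optics.camera("scene");crop(a,330,130,150,150,4,"pics/k1a.png")
st=plan(fromB(.098,0,.135),ori(BY,1.57,np.pi))
```

```text
29.3 [ 0.45015746  0.18501593 -0.76727816] [-0.48  0.25  0.37  1.7  -0.   -0.31] [ 0.5417449  -0.281852    0.23832252] [ 0.08571237 -0.00137074] [[-0.985  0.17  -0.004]
 [ 0.17   0.985  0.001]
 [ 0.004 -0.    -1.   ]]
6 rows
[[-0.1,0,0.85,0,0,0],[-0.1,0,0.9,0,0,0],[-0.15,0,0.85,0,0,0],[-0.1,0,0.9,0,0,0],[-0.1,0,0.85,0,0,0.05],[-0.1,0,0.9,0,0,0]]
```

View pics/k1w.png

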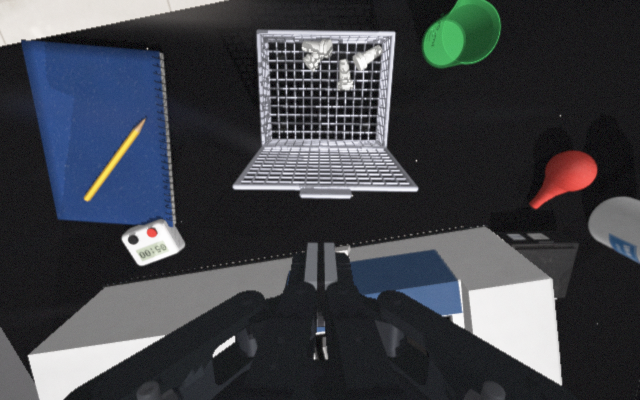

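View pics/k1a.png

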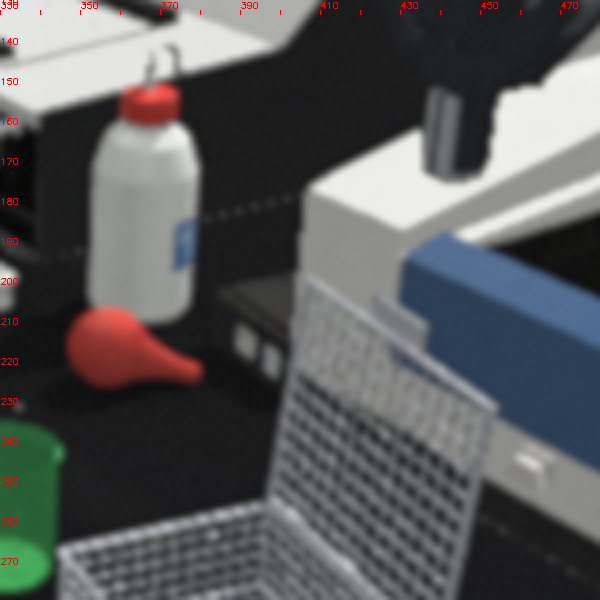

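The closed fingers are centred just beyond the lid's tab, which is at (327,194) in the wrist view, and all four stoppers are inside. Lowering behind the lid.

Request:
arm_command(
  plan=[
    [-0.1,0,0.85,0,0,0,1],
    [-0.1,0,0.9,0,0,0,1],
    [-0.15,0,0.85,0,0,0,1],
    [-0.1,0,0.9,0,0,0,1],
  ],
)

```text
t: 29.8
tcp_pos: [0.5503, -0.2805, 0.1709]
orientation: [[-0.987, 0.163, 0.001], [0.163, 0.987, -0.002], [-0.001, -0.001, -1.0]]
contact_force: [-0.2, 0.2, 0.4]
finger_gap: -0.0
```

Request:
arm_command(
  plan=[
    [-0.1,0,0.85,0,0,0,1],
    [-0.1,0,0.9,0,0,0,1],
    [0,0,0,0,0,0,1],
  ],
)

```text
t: 30.1
tcp_pos: [0.5532, -0.2807, 0.1338]
orientation: [[-0.987, 0.164, -0.003], [0.164, 0.987, 0.0], [0.003, -0.0, -1.0]]
contact_force: [0.2, 0.0, 0.1]
finger_gap: 0.0001
```

Run:
```python
from h import *
s=robot.get_state();print(s["t"],s["contact_force"],s["tcp_pos"],toB(s["tcp_pos"]))
a=optics.camera("scene");crop(a,330,130,150,150,4,"pics/k2a.png")
Rt=ori(BY,1.57,np.pi);st=None
for th in(1.45,1.2,.95,.7,.45,.25,.1):
    rho=.085+.012*(1.45-th)/1.35
    P=fromB(.056-rho*np.cos(th)+.011,0,.054+rho*np.sin(th)); print("#",th,toB(P).round(3),P[2].round(3)); st=plan(P,Rt,start=st,vmax=.8)
```

```text
30.1 [0.15402511 0.00970326 0.13487932] [ 0.55317351 -0.28070244  0.13382608] [0.09678175 0.00169576]
# 1.45 [0.057 0.   ] 0.138
3 rows
[[0.65,0,-0.05,0,0,0],[0.7,-0.05,-0.05,0,0,0.05],[0.65,0,-0.05,0,0,0]]
# 1.2 [0.035 0.   ] 0.135
2 rows
[[0.55,0,0.1,0,0,0],[0.55,0,0.05,0,0,0]]
# 0.95 [ 0.015 -0.   ] 0.127
2 rows
[[0.5,0,0.2,0,0,0],[0.5,0,0.25,0,0,0]]
# 0.7 [-0.003 -0.   ] 0.113
2 rows
[[0.45,0,0.35,0,0,0],[0.45,0,0.35,0,0,0]]
# 0.45 [-0.018  0.   ] 0.095
2 rows
[[0.35,0,0.45,0,0,0],[0.4,0,0.45,0,0,0]]
# 0.25 [-0.026 -0.   ] 0.078
2 rows
[[0.2,0,0.45,0,0,0],[0.2,0,0.4,0,0,0]]
# 0.1 [-0.03  0.  ] 0.064
1 rows
[[0.2,0,0.7,0,0,0]]
```

View pics/k2a.png

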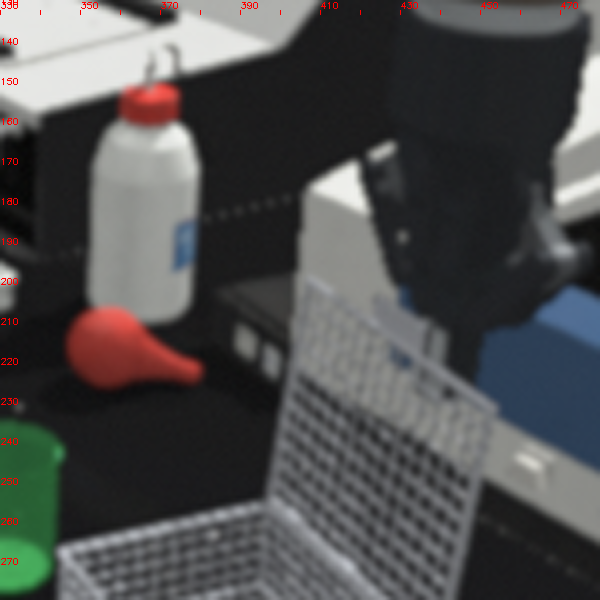

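The fingers are behind the lid with no contact. Swinging the lid over.

Request:
arm_command(
  plan=[
    [0.65,0,-0.05,0,0,0,1],
    [0.7,-0.05,-0.05,0,0,0.05,1],
    [0.65,0,-0.05,0,0,0,1],
    [0.55,0,0.1,0,0,0,1],
    [0.55,0,0.05,0,0,0,1],
  ],
)

```text
t: 30.65
tcp_pos: [0.4928, -0.2724, 0.1376]
orientation: [[-0.985, 0.171, 0.002], [0.171, 0.985, -0.002], [-0.002, -0.002, -1.0]]
contact_force: [0.4, -0.3, -0.4]
finger_gap: 0.0001
```

Request:
arm_command(
  plan=[
    [0.5,0,0.2,0,0,0,1],
    [0.5,0,0.25,0,0,0,1],
    [0.45,0,0.35,0,0,0,1],
    [0.45,0,0.35,0,0,0,1],
  ],
)

```text
t: 31.05
tcp_pos: [0.4553, -0.266, 0.114]
orientation: [[-0.985, 0.171, 0.001], [0.171, 0.985, -0.002], [-0.001, -0.002, -1.0]]
contact_force: [0.0, -1.4, -0.0]
finger_gap: 0.0006
```

Run:
```python
from h import *
s=robot.get_state();print(s["t"],s["contact_force"],s["tcp_pos"],toB(s["tcp_pos"]))
a=optics.camera("scene");crop(a,330,150,150,150,4,"pics/k3a.png")
```

```text
31.05 [ 0.02554273 -1.39045129 -0.04500793] [ 0.45527122 -0.26595243  0.11401366] [-0.0022047  -0.00033018]
```

View pics/k3a.png

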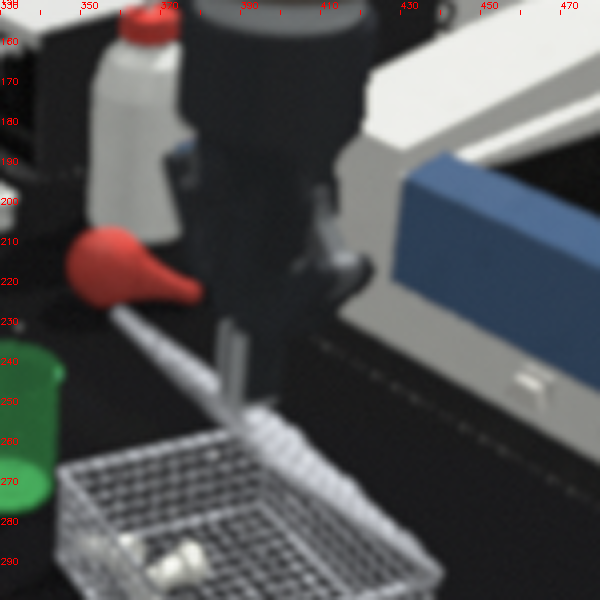

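The lid follows the fingers and is about 40° from shut. Continuing.

Request:
arm_command(
  plan=[
    [0.35,0,0.45,0,0,0,1],
    [0.4,0,0.45,0,0,0,1],
    [0.2,0,0.45,0,0,0,1],
    [0.2,0,0.4,0,0,0,1],
    [0.2,0,0.5,0,0,0,1],
    [0,0,0,0,0,0,1],
  ],
)

```text
t: 31.7
tcp_pos: [0.4278, -0.261, 0.0666]
orientation: [[-0.985, 0.172, -0.003], [0.172, 0.985, 0.0], [0.003, -0.0, -1.0]]
contact_force: [0.0, -0.7, -0.1]
finger_gap: -0.0003
```

Request:
arm_command(
  plan=[
    [0,0,0.25,0,0,0,1],
    [0,0,0.2,0,0,0,1],
    [0,0,0,0,0,0,1],
  ],
)

```text
t: 32.0
tcp_pos: [0.4287, -0.2614, 0.0584]
orientation: [[-0.985, 0.172, -0.001], [0.172, 0.985, -0.0], [0.001, -0.001, -1.0]]
contact_force: [0.9, -0.5, 0.2]
finger_gap: 0.0001
```

Request:
arm_command(
  plan=[
    [0,0,0.1,0,0,0,1],
    [0,0,0.1,0,0,0,1],
    [0,0,0,0,0,0,1],
  ],
)

```text
t: 32.3
tcp_pos: [0.4289, -0.2616, 0.056]
orientation: [[-0.985, 0.172, -0.0], [0.172, 0.985, -0.001], [-0.0, -0.001, -1.0]]
contact_force: [-1.9, 2.0, 7.1]
finger_gap: 0.0
```

Firm contact at z 0.056 with 7 N. I'll lift off and look.

Request:
arm_command(
  plan=[
    [0,0,-0.5,0,0,0,1],
    [0,0,-1,0,0,0,1],
    [0,0,-1,0,0,0,1],
    [0,0,-1,0,0,0,1],
    [0,0,-1,0,0,0,1],
    [0,0,-1,0,0,0,1],
    [0,0,-1,0,0,0,1],
    [0,0,0,0,0,0,1],
  ],
)

```text
t: 33.1
tcp_pos: [0.4298, -0.2619, 0.1881]
orientation: [[-0.985, 0.172, 0.003], [0.172, 0.985, -0.003], [-0.003, -0.003, -1.0]]
contact_force: [0.5, -0.2, 0.1]
finger_gap: 0.0001
```

Run:
```python
from h import *
s=robot.get_state();print(s["t"],s["contact_force"],s["tcp_pos"])
a=optics.camera("scene");crop(a,320,220,140,120,5,"pics/k4a.png");crop(a,210,120,150,120,5,"pics/k4b.png")
b=optics.camera("wrist");cv2.imwrite("pics/k4w.png",b)
for y in(.067,-.067): 
  for th in(0,.06): print(th,proj("scene",np.append(fromB(.056-.114*np.cos(th),y,0)[:2],.054+.114*np.sin(th))))
t=optics.camera("top");crop(t,170,120,150,150,4,"pics/k4t.png")
```

```text
33.1 [ 0.53587851 -0.22553386  0.12747993] [ 0.42979701 -0.26192331  0.18811233]
0 [[342.33399668 266.94594107]]
0.06 [[342.54040553 263.74858681]]
0 [[379.43546718 311.05206023]]
0.06 [[379.82897506 307.50079003]]
```

View pics/k4a.png

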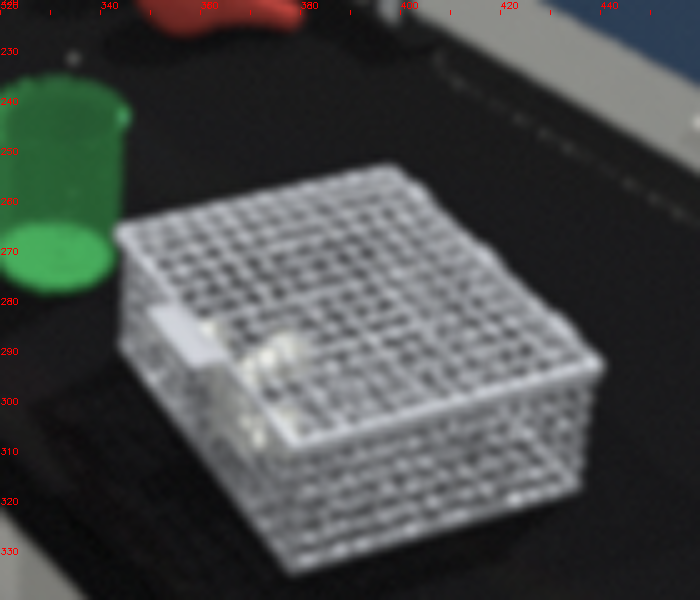

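View pics/k4b.png

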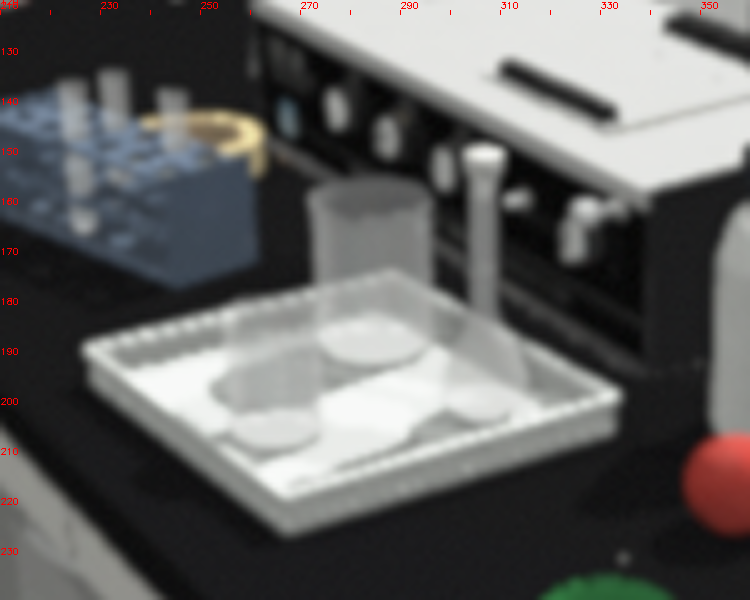

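View pics/k4w.png

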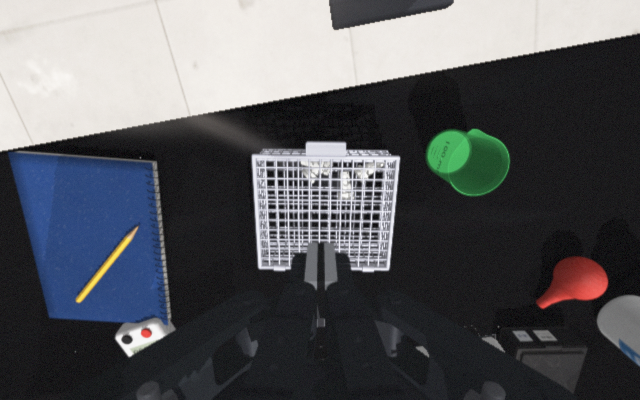

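View pics/k4t.png

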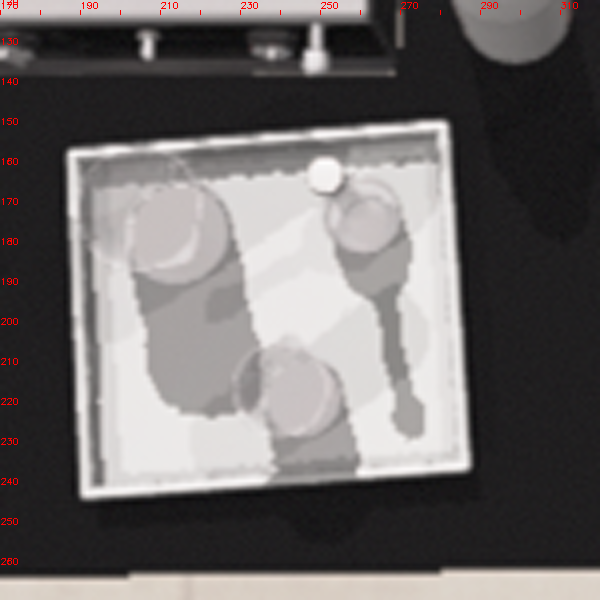

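The lid lies flush on the rim, with its corners at (343,266) and (379,309) in the scene view. The stoppers are under it and the beaker is upright in the tray. Handing in.

Run:
```python
from cell import robot
print(robot.job_done()); print(robot.get_state()["t"])
```

```text
the job is handed in; nothing more can be done
None
the job is handed in; nothing more can be done
```

I tipped the four stoppers into the basket, stood the empty beaker on the free half of the tray, shut the lid, and handed the job in. The robot clock read about 33 s of the 66 s allowed. No verdict was reported.

Before pouring I pushed the lid a little further open with the gripper, because it leaned inward and was in the way of the beaker's base.

**Stoppers:** top-view and wrist pictures taken after the pour, before the lid was shut, show all four lying in the basket below its rim. They are also visible through the shut lid.

**Beaker:** I felt it touch the tray floor at the height I had worked out, then let go. The last pictures show it upright, and the big beaker and flask look unmoved.

**Lid:** it stopped firmly at 7 N with the fingertips at z = 0.056 m, which fits a shut lid. In the last scene picture its front corners came out within about 2 px of the shut position. The left corner agrees best with fully shut. The right corner falls between 0 and 0.06 rad, so I took the contact height as the deciding check.

The arm was clear of everything at hand-in, with the fingertips at 0.188 m.

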